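Clip the cleaned trays back into the revolving desk organiser

TASK

The trays of the revolving organiser under the riser were taken out for a clean. Clip every tray that lies on the desk back into an empty bay of its own: turn the organiser by its posts, click stop by click stop, to bring an empty bay to the open front, and push the tray straight down until the hooks at both ends have clicked over it. Lay the eraser and memory sticks that lie out near the organiser flat and lengthwise in the channel of a clipped-in tray, one to a tray, leave the organiser resting at a click stop, and leave the rest of the desk as it is.

Things in the scene. Friction and masses are not known exactly. Their poses are not given: they have to be found in the camera images.
- organiser: Fixed wooden riser shelf (195 x 420 mm, underside 96 mm and top 112 mm above the desk, two steel side plates at 188 mm either side) with the round base of the revolving organiser. Origin on the desk, on the turning axis; z up; -x points to the open front (towards the robot). The shelf covers everything from 5 mm behind the axis (x > 0.005), so only the bay at the front (-x side) is clear above.
- turntable (a joint): Angle (rad) of the organiser's round plate (264 mm across, upper face 20 mm above the desk), anticlockwise from above, no end stops. Click stops at all multiples of pi/2: at 0 a bin moulded on the plate (no tray bay, 76 x 60 x 40 mm) is at the front, at -pi/2 bay_1, at pi bay_2, at pi/2 bay_3. Let go within 0.5 rad of a stop it pulls itself there; leaving a stop takes 0.35 N m (3 N at a post).
- post_0 (a point): Top centre of one of four upright round posts for turning the table by: 14 mm in diameter, 42 mm high from the plate, 110 mm from the axis, midway between two bays; nothing else stands within 35 mm of it.
- post_1 (a point): Top centre of one of four upright round posts for turning the table by: 14 mm in diameter, 42 mm high from the plate, 110 mm from the axis, midway between two bays; nothing else stands within 35 mm of it.
- post_2 (a point): Top centre of one of four upright round posts for turning the table by: 14 mm in diameter, 42 mm high from the plate, 110 mm from the axis, midway between two bays; nothing else stands within 35 mm of it.
- post_3 (a point): Top centre of one of four upright round posts for turning the table by: 14 mm in diameter, 42 mm high from the plate, 110 mm from the axis, midway between two bays; nothing else stands within 35 mm of it.
- bay_1: Tray bay of the turntable. Origin: centre of its floor, 20 mm above the desk, 80 mm from the axis; x points outward from the axis, z up. A tray lies lengthwise along x, either way round, between four leaning corner guides (12 mm high, at x = 20 to 33 mm either side; play 1 mm at the foot, 3 mm at the top) and two hooks at x = +-43.5 mm. A tray is home when its origin is at this origin.
- bay_2: Tray bay of the turntable. Origin: centre of its floor, 20 mm above the desk, 80 mm from the axis; x points outward from the axis, z up. A tray lies lengthwise along x, either way round, between four leaning corner guides (12 mm high, at x = 20 to 33 mm either side; play 1 mm at the foot, 3 mm at the top) and two hooks at x = +-43.5 mm. A tray is home when its origin is at this origin.
- bay_3: Tray bay of the turntable. Origin: centre of its floor, 20 mm above the desk, 80 mm from the axis; x points outward from the axis, z up. A tray lies lengthwise along x, either way round, between four leaning corner guides (12 mm high, at x = 20 to 33 mm either side; play 1 mm at the foot, 3 mm at the top) and two hooks at x = +-43.5 mm. A tray is home when its origin is at this origin.
- hook_1_in (a joint): Spring hook at the inner end of bay_1 (16 mm wide, 20 mm high, ramped on top, barb reaching 3 mm over the tray's end lip): outward lean in rad, 0 upright, about 0.3 while the lip passes; springs back to 0 with the click. The two hooks of a bay take 10 to 15 N in all; the lips meet the ramps about 12 mm above home and are past the barbs about 2 mm above it.
- hook_1_out (a joint): Spring hook at the outer end of bay_1 (16 mm wide, 20 mm high, ramped on top, barb reaching 3 mm over the tray's end lip): outward lean in rad, 0 upright, about 0.3 while the lip passes; springs back to 0 with the click. The two hooks of a bay take 10 to 15 N in all; the lips meet the ramps about 12 mm above home and are past the barbs about 2 mm above it.
- hook_2_in (a joint): Spring hook at the inner end of bay_2 (16 mm wide, 20 mm high, ramped on top, barb reaching 3 mm over the tray's end lip): outward lean in rad, 0 upright, about 0.3 while the lip passes; springs back to 0 with the click. The two hooks of a bay take 10 to 15 N in all; the lips meet the ramps about 12 mm above home and are past the barbs about 2 mm above it.
- hook_2_out (a joint): Spring hook at the outer end of bay_2 (16 mm wide, 20 mm high, ramped on top, barb reaching 3 mm over the tray's end lip): outward lean in rad, 0 upright, about 0.3 while the lip passes; springs back to 0 with the click. The two hooks of a bay take 10 to 15 N in all; the lips meet the ramps about 12 mm above home and are past the barbs about 2 mm above it.
- hook_3_in (a joint): Spring hook at the inner end of bay_3 (16 mm wide, 20 mm high, ramped on top, barb reaching 3 mm over the tray's end lip): outward lean in rad, 0 upright, about 0.3 while the lip passes; springs back to 0 with the click. The two hooks of a bay take 10 to 15 N in all; the lips meet the ramps about 12 mm above home and are past the barbs about 2 mm above it.
- hook_3_out (a joint): Spring hook at the outer end of bay_3 (16 mm wide, 20 mm high, ramped on top, barb reaching 3 mm over the tray's end lip): outward lean in rad, 0 upright, about 0.3 while the lip passes; springs back to 0 with the click. The two hooks of a bay take 10 to 15 N in all; the lips meet the ramps about 12 mm above home and are past the barbs about 2 mm above it.
- tray_a: Clip-in tray, grey plastic, 72 (x) x 66 (y) x 22 mm, open on top, walls 2.5, floor 3 mm; a lip on each end (22 mm wide, out to x = +-40.5 mm, 5 to 9 mm up). Grip it across the 66 mm at the middle of the long walls. Inside, two ribs 4 mm high at y = +-12 to 14.5 mm form one channel 24 mm wide, 67 mm long along x. Origin: centre of its underside, z up. 55 to 90 g. May be absent (None).
- tray_b: Clip-in tray, grey plastic, 72 (x) x 66 (y) x 22 mm, open on top, walls 2.5, floor 3 mm; a lip on each end (22 mm wide, out to x = +-40.5 mm, 5 to 9 mm up). Grip it across the 66 mm at the middle of the long walls. Inside, two ribs 4 mm high at y = +-12 to 14.5 mm form one channel 24 mm wide, 67 mm long along x. Origin: centre of its underside, z up. 55 to 90 g. May be absent (None).
- tray_c: Clip-in tray, grey plastic, 72 (x) x 66 (y) x 22 mm, open on top, walls 2.5, floor 3 mm; a lip on each end (22 mm wide, out to x = +-40.5 mm, 5 to 9 mm up). Grip it across the 66 mm at the middle of the long walls. Inside, two ribs 4 mm high at y = +-12 to 14.5 mm form one channel 24 mm wide, 67 mm long along x. Origin: centre of its underside, z up. 55 to 90 g. May be absent (None).
- eraser: Eraser, 20 (x) x 43 (y) x 12 mm, lying flat. Origin: centre of its underside; y along its length, z up. May be absent (None).
- usb_stick_a: Memory stick, 18 (x) x 53 (y) x 8 mm, lying flat; y along its length, the 12 mm wide, 4 mm thick plug at its -y end (y = -14 to -27 mm). Origin: centre of its underside, z up. Grip it across x, at y = 0 to 20 mm. May be absent (None).
- usb_stick_b: Memory stick, 18 (x) x 53 (y) x 8 mm, lying flat; y along its length, the 12 mm wide, 4 mm thick plug at its -y end (y = -14 to -27 mm). Origin: centre of its underside, z up. Grip it across x, at y = 0 to 20 mm. May be absent (None).
- sticky_notes: Pad of sticky notes, 75 x 75 x 21 mm: leave alone. Origin: centre of its underside.
- tape_roll: Roll of parcel tape lying flat, 93 mm across, 48 mm high: leave alone. Origin: centre of its underside.
There are look-alikes about, which are no part of the job. What is shaped like the tray_a but pink or red is not meant. Leave any turquoise look-alike of the usb_stick_b alone.

How it is judged:
By the outcome, as a careful person would: the job done as asked, in the order asked, and still so for the second after the job is handed in, with the robot touching nothing.
Of tray_a, tray_b, tray_c only 2 to 3 are there at a start; the rules pass over those that are not, and their reading is None.
Of eraser, usb_stick_a, usb_stick_b only 2 to 2 are there at a start; the rules pass over those that are not, and their reading is None.
At some moment in a run one of tray_a, tray_b, tray_c, eraser, usb_stick_a, usb_stick_b may be knocked a few centimetres aside while the robot is not near it.
Once in a run the grip may slacken for a moment while it holds something.
It also fails if it takes over 210 s, if anything falls off the work surface, if the arm or the gripper's body presses on something with over 40 N, if the wrist force passes 120 N, or if a joint passes its speed limit or range.

ROBOT

A 6-joint arm with a two-finger parallel gripper is mounted at the origin on a cart in front of the work surface, level with it; the furniture and walls round the work are solid. World frame = base frame: x ahead of the robot, y to its left, z up, the work surface at z = 0. Lengths are in m, angles in rad, forces in N, time in s.
With the tool pointing down it reaches from about 0.25 to 0.725 m from the base axis. Payload 4 kg.
Tool frame: the origin (TCP) lies between the finger pads; the fingertips stand 25 mm ahead of it and the grasp point (between the pads) lies 6 mm ahead of it; z points along the fingers, y is the line along which they close (so a half turn about z gives the same grasp; the last joint's range is limited). The gripper opens to 85 mm and grips with 20 to 120 N. Pads are 22 mm wide; open, the fingers measure 114 mm over their backs; the gripper's body (76 mm by 85 mm) begins 54 mm behind the grasp point. The pads swing forward as they close: fully open they stand 13 mm farther back than shut.
Start: joints at [-1.215, 0.241, 0.005, 1.335, 0, 1.571], TCP at [0.174, -0.469, 0.217] pointing down, gripper open.
Joint ranges: [-2.72, 2.72], [-1.05, 1.87], [-1.09, 1.28], [-1.99, 2.15], [-1.42, 1.44], [-3.14, 3.14]. Speed limits (rad/s): [2.79, 2.79, 3.14, 3.14, 3.14, 3.14].

INTERFACE

Orientations are given as a unit quaternion [x, y, z, w].
In Python, from workcell import bot gives the robot as it stands. The module is installed in compiled form; this text tells all that it offers.
- The arm moves only by the shell command python3 -m pendant 'ROWS'. ROWS is JSON, one flat list of numbers, 7 for each row, row after row: the shift along the tool's x, y, z normalised to -1 to 1, where 1 is 0.5 m, then the turn, a rotation vector about the tool's x, y, z normalised to -1 to 1, where 1 is 180 degrees, then the opening, from 0 (shut) to 1 (fully open). In form: [tx, ty, tz, ax, ay, az, fingers, tx, ty, tz, ax, ay, az, fingers, ...]. A call has exactly 10 rows; each row is the pose to reach, as a shift and turn from the pose commanded when the call began, along the tool's axes at that moment, turning the shorter way round; what a row does not reach only later rows make up. A row lasts 1/12 s, in which the tool goes at most 41.7 mm and 7.16 degrees, less where a joint would pass 70% of its speed; a pose out of reach is approached as far as the arm can. A call with a number of a shift or a turn outside -1 to 1 is refused whole. A call with a gripper value outside its range is refused whole. The fingers move at their own pace and stop on an object; the grip force is fixed at half the most. Time passes only in rows, so rows that repeat a pose let the fingers close, or fill a call up. It gives the time, the measured TCP pose, the force, the opening and the grip force at its end, in the units of the state.
- bot.get_obs(): the state, without advancing time (a new reading comes with each control period).
- bot.camera(name): name is "scene" or "top" or "wrist"; returns a dict with "pixels" (480x640x3 uint8, red, green, blue), "mtx" (3x3 intrinsics, pixels), "cam_to_world" (4x4, takes a point from camera to world coordinates); the wrist camera has in their place "hand_eye" (4x4, takes a point from camera to tool coordinates, whose origin is the TCP and whose axes are the flange's). Camera axes: x right, y up, looking along -z (the intrinsics and any distortion apply to the point x, -y, -z); pixel columns grow to the right and rows downward; lengths in m; the calibration is good to about 2 mm. A picture is of the moment at which its call begins: read the wrist's pose just before it. There is no depth.
- bot.job_done(): hands the job in; it is judged then, once.
The state is a dict: "clock": time; "joint_pos": joint angles; "joint_vel": joint speeds; "tau": joint torques, N m; "eef_pos": TCP position; "tool_rot": TCP orientation; "ft_force": force on the tool from outside, world axes, zero at the start; "ft_torque": the same for the moment, N m; "grip_width": finger opening in m; "grasp_force": force on a finger pad.
Only numpy, scipy, OpenCV 4.12 (cv2) and the standard library are available. Lean on these libraries where they do the work, as an engineer would, in place of code of your own. Each camera call takes 0.05 s, during which the arm holds its last target. There are 200 camera calls.

## Working session

There is one attempt and no reset: what is moved stays moved. The work goes in short steps, Python scripts to look and compute and a shell command to move; the robot and the scene stay as the last step left them, time stands still between calls to the robot, and variables do not carry over. Pictures are saved under pics/ and viewed, at most 14 in all, crops included, and the job is handed in when it is done.

```bash
mkdir -p pics; cat > h.py <<'E'
import numpy as np, cv2
from scipy.spatial.transform import Rotation as R
from workcell import bot
def cam(n):
    o=bot.get_obs(); c=bot.camera(n)
    if n=="wrist":
        T=np.eye(4);T[:3,:3]=R.from_quat(o["tool_rot"]).as_matrix();T[:3,3]=o["eef_pos"]
        c["cam_to_world"]=T@np.array(c["hand_eye"])
    return c
def save(c,name,crop=None,s=1):
    im=c["pixels"][:,:,::-1]
    if crop: x0,y0,x1,y1=crop; im=im[y0:y1,x0:x1]
    cv2.imwrite("pics/"+name,cv2.resize(im,None,fx=s,fy=s,interpolation=cv2.INTER_CUBIC))
def ray(c,u,v):
    K=np.array(c["mtx"]);T=np.array(c["cam_to_world"])
    d=np.linalg.inv(K)@[u,v,1.]; d=np.array([d[0],-d[1],-d[2]])
    return T[:3,3],T[:3,:3]@d
def pt(c,u,v,z):
    o,d=ray(c,u,v); return o+d*(z-o[2])/d[2]
def proj(c,p):
    T=np.linalg.inv(np.array(c["cam_to_world"]));q=T[:3,:3]@np.array(p)+T[:3,3]
    k=np.array(c["mtx"])@[q[0],-q[1],-q[2]];return k[:2]/k[2]
E
python3 - <<'E'
from h import *
for n in("top","scene","wrist"):
    c=cam(n);save(c,n+"0.png");np.save("pics/"+n+"0.npy",c,allow_pickle=True)
    print(n,np.round(c["mtx"],1).tolist(),np.round(c["cam_to_world"],3).tolist(),[k for k in c])
o=bot.get_obs();print(o)
E
```

```text
top [[556.1, 0.0, 324.3], [0.0, 556.1, 235.7], [0.0, 0.0, 1.0]] [[0.026, 0.996, -0.087, 0.437], [-1.0, 0.026, 0.006, -0.161], [0.008, 0.087, 0.996, 1.206], [0.0, 0.0, 0.0, 1.0]] ['pixels', 'mtx', 'cam_to_world']
scene [[508.9, 0.0, 312.1], [0.0, 508.9, 234.2], [0.0, 0.0, 1.0]] [[-0.712, 0.34, -0.614, -0.202], [-0.702, -0.315, 0.639, 0.657], [0.024, 0.886, 0.463, 0.646], [0.0, 0.0, 0.0, 1.0]] ['pixels', 'mtx', 'cam_to_world']
wrist [[353.4, 0.0, 324.1], [0.0, 353.4, 235.7], [0.0, 0.0, 1.0]] [[0.348, 0.9, 0.264, 0.242], [-0.937, 0.335, 0.095, -0.442], [-0.003, -0.281, 0.96, 0.373], [0.0, 0.0, 0.0, 1.0]] ['pixels', 'mtx', 'hand_eye', 'cam_to_world']
{'clock': 0.15, 'joint_pos': array([-1.21501829e+00,  2.41225467e-01,  4.01415772e-03,  1.33519248e+00,
       -1.67248167e-05,  1.57085778e+00]), 'joint_vel': array([-0.00046691, -0.00213779,  0.00414448, -0.00301475, -0.0011428 ,
        0.000494  ]), 'tau': array([-4.17572637e-04, -3.72634363e+01,  2.52638751e+01,  1.23262312e-02,
       -5.17186993e-05, -1.36777911e-05]), 'eef_pos': array([ 0.1739777 , -0.46821284,  0.21621725]), 'tool_rot': array([ 9.84224546e-01,  1.76922008e-01, -1.50477127e-04, -7.89565390e-04]), 'ft_force': array([-0.92940583,  0.28701404, -0.86964114]), 'ft_torque': array([-0.01605349,  0.01026052,  0.01656698]), 'grasp_force': 0.0, 'grip_width': 0.08548845845098739}
```

View pics/top0.png

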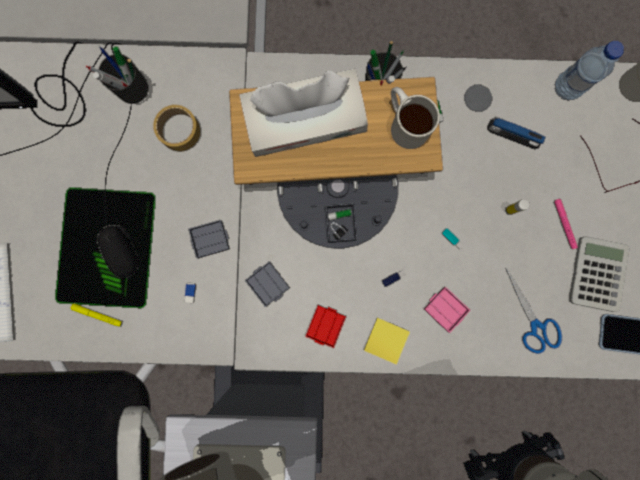

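View pics/scene0.png

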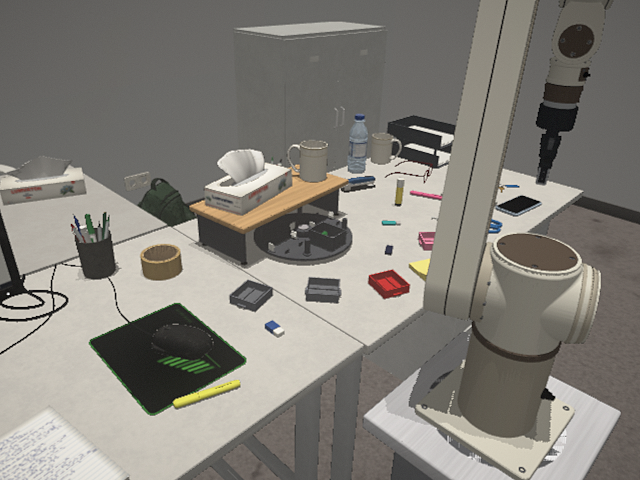

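Top view: two grey trays at (210,238) and (267,284). The eraser is at (190,292) and the navy stick at (391,279). Look-alikes are the red tray (326,327), the pink tray (446,310) and the turquoise stick (451,238). The organiser's bin is at the front (340,222), so the angle is about 0. I'll check this choice in a close crop and measure from it.

```bash
python3 - <<'E'
from h import *
c=np.load("pics/top0.npy",allow_pickle=True).item()
save(c,"crop0.png",(170,160,470,360),2.6)
im=c["pixels"]; hsv=cv2.cvtColor(im,cv2.COLOR_RGB2HSV)
def rect(name,box,m,z):
    x0,y0,x1,y1=box;mm=np.zeros_like(m);mm[y0:y1,x0:x1]=m[y0:y1,x0:x1]
    cs,_=cv2.findContours(mm,cv2.RETR_EXTERNAL,cv2.CHAIN_APPROX_NONE);k=max(cs,key=cv2.contourArea)
    P=np.array([pt(c,u,v,z)[:2]*1000 for u,v in k[:,0]],np.float32)
    print(name,[np.round(a,1) for a in cv2.minAreaRect(P)],k[:,0].min(0),k[:,0].max(0))
V=hsv[:,:,2];S=hsv[:,:,1]
dark=((V<130)).astype(np.uint8)*255
rect("trayL",(180,210,236,262),dark,.02)
rect("trayR",(242,255,295,312),dark,.02)
rect("stick",(375,262,412,292),dark,.006)
nb=((V<130)|(S>90)|(V>225)).astype(np.uint8)*255
rect("eraser",(178,278,204,306),nb,.01)
for p in [(338,186),(340,222),(338,248),(279,195),(397,195),(235,183),(441,171),(308,217),(376,219)]: print(p,pt(c,*p,.02).round(3),pt(c,*p,.062).round(3),pt(c,*p,.112).round(3))
E
```

```text
trayL [array([528. ,  77.9]), array([68.5, 81. ]), np.float64(17.9)] [188 220] [229 258]
trayR [array([434.7, -49.4]), array([81. , 68.1]), np.float64(39.6)] [245 261] [289 306]
stick [array([ 451.4, -313.2]), array([19.1, 40.7]), np.float64(27.9)] [382 272] [400 286]
eraser [array([417. , 114.8]), array([22. , 27.7]), np.float64(85.6)] [185 284] [196 297]
(338, 186) [ 0.649 -0.195  0.02 ] [ 0.641 -0.193  0.062] [ 0.632 -0.192  0.112]
(340, 222) [ 0.571 -0.201  0.02 ] [ 0.566 -0.199  0.062] [ 0.56  -0.198  0.112]
(338, 248) [ 0.515 -0.198  0.02 ] [ 0.512 -0.197  0.062] [ 0.509 -0.195  0.112]
(279, 195) [ 0.626 -0.068  0.02 ] [ 0.619 -0.071  0.062] [ 0.611 -0.075  0.112]
(397, 195) [ 0.633 -0.322  0.02 ] [ 0.626 -0.317  0.062] [ 0.617 -0.31   0.112]
(235, 183) [0.649 0.028 0.02 ] [0.642 0.021 0.062] [0.633 0.013 0.112]
(441, 171) [ 0.688 -0.417  0.02 ] [ 0.679 -0.408  0.062] [ 0.668 -0.397  0.112]
(308, 217) [ 0.58  -0.132  0.02 ] [ 0.575 -0.133  0.062] [ 0.569 -0.134  0.112]
(376, 219) [ 0.579 -0.278  0.02 ] [ 0.574 -0.274  0.062] [ 0.568 -0.269  0.112]
```

View pics/crop0.png

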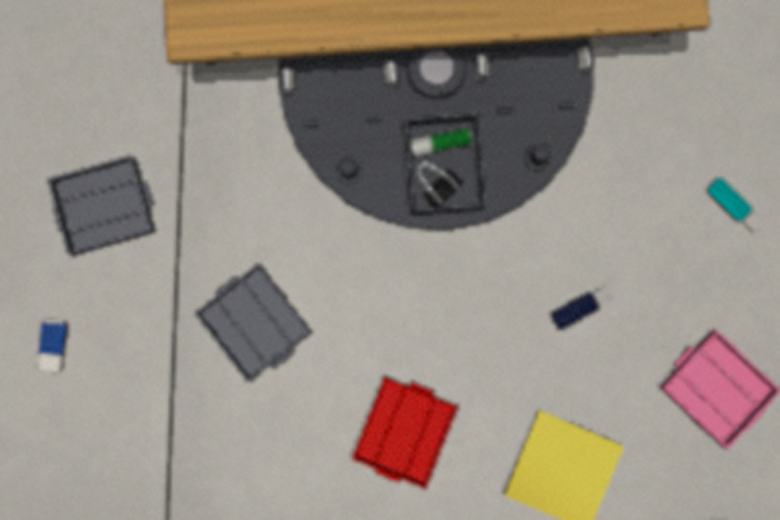

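The close crop confirms the choice: two grey trays, the blue/white eraser and the navy stick with its plug up-right. The left and right bays show only bare hooks, so both are empty. Next I'll work out the turn by the left post (304,225).

```bash
cat >> h.py <<'E'
PSI=np.arctan2(.035,.410)
ex=np.array([np.cos(PSI),np.sin(PSI)]);AX=np.array([.645,-.1935])
def polar(r,deg):
    a=PSI+np.radians(deg);return AX+r*np.array([np.cos(a),np.sin(a)])
def go(x,y,z,yaw,o=None):
    "yaw (deg, world) of the tool's y line; prints row numbers"
    o=o or bot.get_obs();Rm=R.from_quat(o["tool_rot"]).as_matrix()
    j1=np.degrees(np.arctan2(y,x))
    best=min((yaw+180*k for k in range(-3,4)),key=lambda w:abs(90+j1-w-30))  # keep joint 6 near 30 deg
    a=np.radians(best);Y=np.array([np.cos(a),np.sin(a),0]);Z=np.array([0,0,-1.]);X=np.cross(Y,Z)
    rv=R.from_matrix(Rm.T@np.c_[X,Y,Z]).as_rotvec()/np.pi
    t=Rm.T@(np.array([x,y,z])-o["eef_pos"])/.5
    print("row",np.round(np.r_[t,rv],4).tolist(),"j6~",round(90+j1-best))
def st():
    o=bot.get_obs();Rm=R.from_quat(o["tool_rot"]).as_matrix()
    print("t%.1f"%o["clock"],o["eef_pos"].round(4),"yaw%.1f"%np.degrees(np.arctan2(Rm[1,1],Rm[0,1])),"j",np.degrees(o["joint_pos"]).round(0),"F",o["ft_force"].round(1),"w%.4f g%.1f"%(o["grip_width"],o["grasp_force"]))
E
python3 - <<'E'
from h import *
c=np.load("pics/top0.npy",allow_pickle=True).item()
L=pt(c,303.8,224.6,.062)[:2];Rr=pt(c,377.7,220.4,.062)[:2]
print(L,Rr,np.linalg.norm(L-Rr),"exp .1556; axis est",(L+Rr)/2+.0778*ex, "pred",polar(.11,135),polar(.11,225),np.degrees(PSI),"ang",np.degrees(np.arctan2(*(L-Rr))))
print("bay",polar(.08,180)); st()
go(*polar(.11,135),.2,np.degrees(PSI)+45)
E
```

```text
[ 0.55859773 -0.12464935] [ 0.57143722 -0.27741141] 0.1533006805239539 exp .1556; axis est [ 0.64253554 -0.19441298] pred [ 0.56088428 -0.12261597] [ 0.57411597 -0.27761572] 4.8792737830067265 ang -4.804355063954249
bay [ 0.56528991 -0.20030452]
t0.1 [ 0.174  -0.4682  0.2162] yaw-69.6 j [-70.  14.   0.  77.  -0.  90.] F [-0.9  0.3 -0.9] w0.0855 g0.0
row [0.9661, -0.3784, 0.033, -0.0003, -0.0005, -0.6639] j6~ 28
```

```bash
sed -i 's/AX=np.array(\[.645,-.1935\])/AX=np.array([.6435,-.194])/' h.py
python3 -m pendant '[0.5,-0.2,0.02,0,0,-0.34,0.35, 0.5,-0.2,0.02,0,0,-0.34,0.35, 0.5,-0.2,0.02,0,0,-0.34,0.35, 0.5,-0.2,0.02,0,0,-0.34,0.35, 0.5,-0.2,0.02,0,0,-0.34,0.35, 0.5,-0.2,0.02,0,0,-0.34,0.35, 0.5,-0.2,0.02,0,0,-0.34,0.35, 0.5,-0.2,0.02,0,0,-0.34,0.35, 0.5,-0.2,0.02,0,0,-0.34,0.35, 0.5,-0.2,0.02,0,0,-0.34,0.35]'
python3 - <<'E'
from h import *
st();go(*polar(.11,135),.13,np.degrees(PSI)+45)
E
```

```text
clock: 0.98
eef_pos: [0.374, -0.2871, 0.2065]
tool_rot: [0.756, 0.654, -0.0, -0.0]
ft_force: [-0.4, -0.6, -0.6]
grip_width: 0.0301
grasp_force: 0.0
t1.0 [ 0.374  -0.2871  0.2065] yaw-8.3 j [-38.  11.  -5.  74.  -0.  61.] F [-0.4 -0.6 -0.6] w0.0301 g0.0
row [0.3777, 0.32, 0.1529, -0.0002, -0.0003, -0.323] j6~ 28
```

```bash

python3 -m pendant '[0.378,0.32,0.11,0,0,-0.323,0.35, 0.378,0.32,0.11,0,0,-0.323,0.35, 0.378,0.32,0.11,0,0,-0.323,0.35, 0.378,0.32,0.11,0,0,-0.323,0.35, 0.378,0.32,0.11,0,0,-0.323,0.35, 0.378,0.32,0.11,0,0,-0.323,0.35, 0.378,0.32,0.11,0,0,-0.323,0.35, 0.378,0.32,0.11,0,0,-0.323,0.35, 0.378,0.32,0.11,0,0,-0.323,0.35, 0.378,0.32,0.11,0,0,-0.323,0.35]' >/dev/null
python3 - <<'E'
from h import *
st();c=cam("wrist");save(c,"w1.png")
print("post pred px",proj(c,[*polar(.11,135),.062]),[proj(c,[*polar(.08,a),.02]).round() for a in (180,90)])
E
```

```text
t1.8 [ 0.5593 -0.1245  0.1515] yaw49.5 j [-13.  24.   5.  71.  -0.  28.] F [-0.  -0.4 -0.3] w0.0300 g0.0
post pred px [323.24677515 234.11141059] [array([260., 280.]), array([388., 279.])]
```

View pics/w1.png

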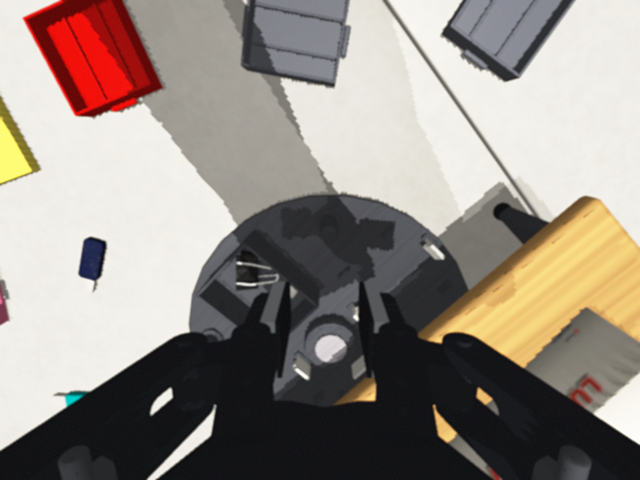

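The wrist view shows the post in shadow near (327,222), while my prediction was (323,234). I'll brighten a crop to be sure.

```bash
python3 - <<'E'
from h import *
im=cv2.imread("pics/w1.png")[190:320,190:480].astype(float)
im=np.clip(255*(im/130)**.7,0,255).astype(np.uint8)
cv2.imwrite("pics/w1c.png",cv2.resize(im,None,fx=2.7,fy=2.7,interpolation=cv2.INTER_CUBIC))
E
```

```text
(no output)
```

View pics/w1c.png

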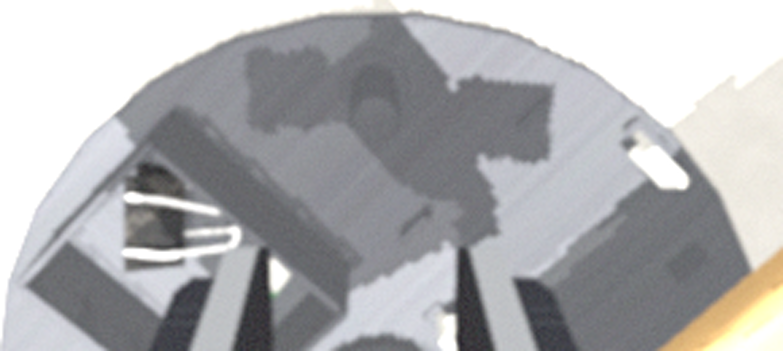

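```bash
python3 - <<'E'
from h import *
c=cam("wrist");P=pt(c,329,231.5,.062);print(P,polar(.11,135))
st();p=polar(.11,135);p=(p+P[:2])/2;print(p);go(*p,.062,np.degrees(PSI)+45)
E
```

```text
[ 0.56068418 -0.1190496   0.062     ] [ 0.55938428 -0.12311597]
t1.9 [ 0.5593 -0.1249  0.152 ] yaw49.5 j [-13.  24.   5.  71.   0.  28.] F [-0.1 -0.8  0.8] w0.0298 g0.0
[ 0.56003423 -0.12108278]
row [0.0038, 0.0068, 0.18, 0.0, 0.0, -0.0022] j6~ 28
```

```bash

python3 -m pendant '[0.004,0.007,0.06,0,0,-0.002,0.35, 0.004,0.007,0.1,0,0,-0.002,0.35, 0.004,0.007,0.14,0,0,-0.002,0.35, 0.004,0.007,0.16,0,0,-0.002,0.35, 0.004,0.007,0.18,0,0,-0.002,0.35, 0.004,0.007,0.18,0,0,-0.002,0.35, 0.004,0.007,0.18,0,0,-0.002,0.35, 0.004,0.007,0.18,0,0,-0.002,0.35, 0.004,0.007,0.18,0,0,-0.002,0.35, 0.004,0.007,0.18,0,0,-0.002,0.35]'
python3 -m pendant '[-0.001,-0.019,0,0,0,-0.028,0.35, -0.003,-0.038,0,0,0,-0.056,0.35, -0.007,-0.057,0,0,0,-0.083,0.35, -0.013,-0.075,0,0,0,-0.111,0.35, -0.021,-0.093,0,0,0,-0.139,0.35, -0.03,-0.11,0,0,0,-0.167,0.35, -0.04,-0.126,0,0,0,-0.194,0.35, -0.051,-0.141,0,0,0,-0.222,0.35, -0.064,-0.156,0,0,0,-0.25,0.35, -0.079,-0.168,0,0,0,-0.278,0.35]'
python3 - <<'E'
from h import *
st();c=cam("wrist");save(c,"w2.png")
for th in(185,215,220,225): go(*polar(.11,th),.062,np.degrees(PSI)+th-90)
E
```

```text
clock: 2.75
eef_pos: [0.5613, -0.1205, 0.0631]
tool_rot: [0.341, 0.94, 0.0, 0.001]
ft_force: [0.3, 0.4, 0.2]
grip_width: 0.0301
grasp_force: 0.0
clock: 3.58
eef_pos: [0.5369, -0.2107, 0.0627]
tool_rot: [-0.09, 0.996, -0.0, 0.0]
ft_force: [0.3, 0.2, -0.0]
grip_width: 0.03
grasp_force: 0.0
t3.6 [ 0.5369 -0.2107  0.0627] yaw100.4 j [-21.  28.  -2.  59.  -0. -32.] F [ 0.3  0.2 -0. ] w0.0300 g0.0
row [0.005, 0.0003, 0.0015, -0.0007, 0.0005, 0.003] j6~ -32
row [-0.0234, -0.11, 0.0018, 0.0004, 0.0012, 0.8364] j6~ 115
row [-0.0336, -0.1263, 0.0018, 0.0003, 0.0012, 0.8086] j6~ 109
row [-0.0451, -0.1416, 0.0019, 0.0003, 0.0011, 0.7808] j6~ 104
```

View pics/w2.png

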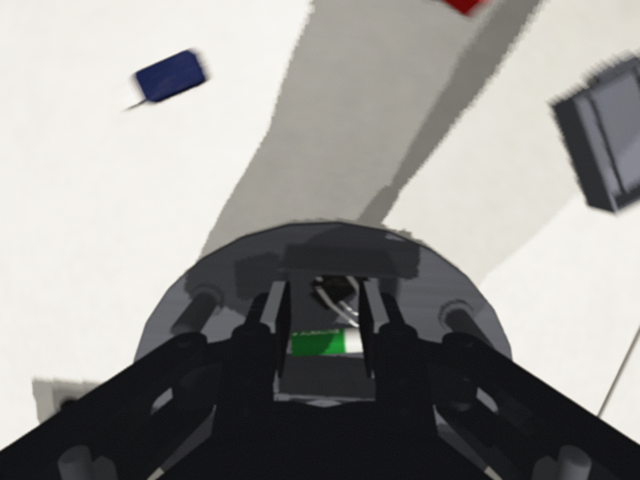

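The wrist view shows the bin still between the fingers, with the left post at (465,315) and the right post at (205,300). So the table seems not to have turned. I'll check from the top and scene cameras.

```bash
python3 - <<'E'
from h import *
a=cam("top");b=cam("scene")
A=a["pixels"][150:290,250:430,::-1];B=b["pixels"][170:290,210:400,::-1]
f=lambda i:cv2.resize(np.clip(255*(i/200.)**.7,0,255).astype(np.uint8),(400,310),interpolation=cv2.INTER_CUBIC)
cv2.imwrite("pics/ab.png",np.hstack([f(A),f(B)]))
w=cam("wrist")
p=np.r_[polar(.11,185),.0]
for z in(.03,.04,.05,.06):print(z,[proj(w,[*(bot.get_obs()["eef_pos"][:2]+s*.015*np.array([np.cos(np.radians(100.4)),np.sin(np.radians(100.4))])),z]).round() for s in(-1,1)])
E
```

```text
0.03 [array([297., 260.]), array([349., 260.])]
0.04 [array([295., 267.]), array([350., 267.])]
0.05 [array([294., 274.]), array([352., 274.])]
0.06 [array([292., 282.]), array([353., 281.])]
```

View pics/ab.png

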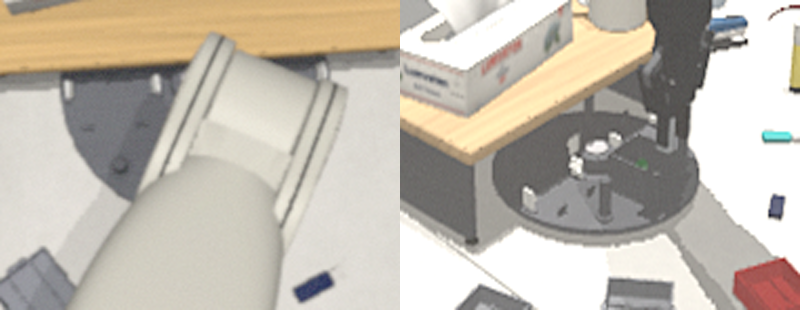

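The table did not turn: the fingers appear to ride above the bin rather than beside the post. I'll lift, return to the left post and check the height from the side.

```bash

python3 -m pendant '[0,0,-0.08,0,0,0,0.35, 0,0,-0.08,0,0,0,0.35, -0.021,0.093,-0.08,0,0,0.07,0.35, -0.079,0.168,-0.08,0,0,0.15,0.35, -0.079,0.168,-0.08,0,0,0.278,0.35, -0.079,0.168,-0.08,0,0,0.278,0.35, -0.079,0.168,-0.08,0,0,0.278,0.35, -0.079,0.168,-0.08,0,0,0.278,0.35, -0.079,0.168,0,0,0,0.278,0.35, -0.079,0.168,0,0,0,0.278,0.35]'
python3 - <<'E'
from h import *
st();b=cam("scene");P=polar(.11,135)
print("post top/base px",proj(b,[*P,.062]),proj(b,[*P,.02]),"tcp",proj(b,bot.get_obs()["eef_pos"]))
B=b["pixels"][190:270,250:350,::-1]
cv2.imwrite("pics/b2.png",cv2.resize(np.clip(255*(B/200.)**.7,0,255).astype(np.uint8),(750,600),interpolation=cv2.INTER_CUBIC))
E
```

```text
clock: 4.62
eef_pos: [0.5575, -0.1188, 0.0574]
tool_rot: [0.343, 0.939, -0.0, -0.004]
ft_force: [-2.3, 0.4, -2.1]
grip_width: 0.0304
grasp_force: 0.0
t4.6 [ 0.5575 -0.1188  0.0574] yaw49.9 j [-12.  28.  -3.  59.   0.  28.] F [-2.3  0.4 -2.1] w0.0304 g0.0
post top/base px [308.26448774 239.26395552] [307.91356936 254.25870604] tcp [307.49591083 241.01270531]
```

View pics/b2.png

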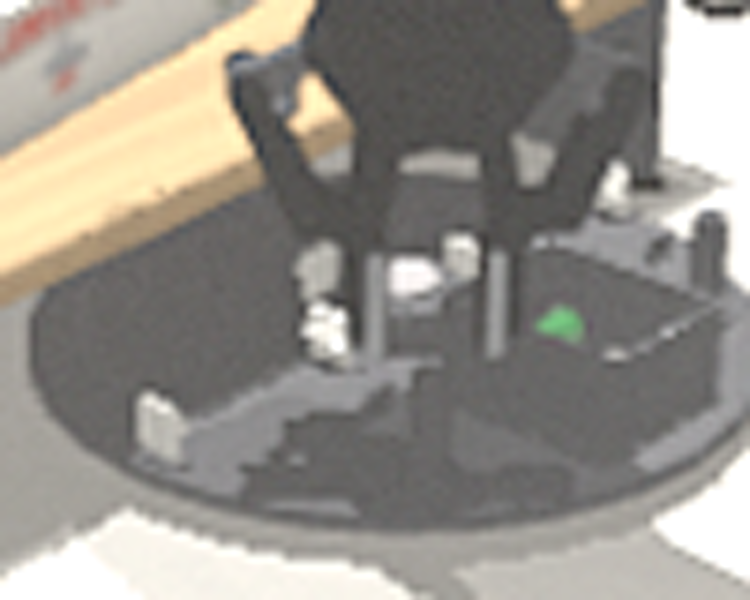

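Side view: the post top is at (308,239) and the fingertips at about row 238, so they stand only just above the post top. That is higher than the nominal tool data suggests, so I'll lower in small steps and watch the force.

```bash

python3 -m pendant '[0,0,0,0,0,0,0.35, 0,0,0.01,0,0,0,0.35, 0,0,0.01,0,0,0,0.35, 0,0,0.02,0,0,0,0.35, 0,0,0.02,0,0,0,0.35, 0,0,0.025,0,0,0,0.35, 0,0,0.025,0,0,0,0.35, 0,0,0.025,0,0,0,0.35, 0,0,0.025,0,0,0,0.35, 0,0,0.025,0,0,0,0.35]'
python3 -m pendant '[0,0,0.01,0,0,0,0.35, 0,0,0.01,0,0,0,0.35, 0,0,0.01,0,0,0,0.35, 0,0,0.02,0,0,0,0.35, 0,0,0.02,0,0,0,0.35, 0,0,0.02,0,0,0,0.35, 0,0,0.02,0,0,0,0.35, 0,0,0.02,0,0,0,0.35, 0,0,0.02,0,0,0,0.35, 0,0,0.02,0,0,0,0.35]'
python3 - <<'E'
from h import *
st();b=cam("scene")
B=b["pixels"][190:270,250:350,::-1];print(proj(b,bot.get_obs()["eef_pos"]))
cv2.imwrite("pics/b3.png",cv2.resize(np.clip(255*(B/150.)**.6,0,255).astype(np.uint8),(500,400),interpolation=cv2.INTER_CUBIC))
E
```

```text
clock: 5.5
eef_pos: [0.561, -0.1205, 0.0495]
tool_rot: [0.341, 0.94, 0.0, 0.0]
ft_force: [-0.2, 0.1, -0.8]
grip_width: 0.0301
grasp_force: 0.0
clock: 6.33
eef_pos: [0.561, -0.1205, 0.0395]
tool_rot: [0.341, 0.94, 0.0, 0.0]
ft_force: [-0.3, -0.1, -0.4]
grip_width: 0.0298
grasp_force: 0.0
t6.3 [ 0.561  -0.1205  0.0395] yaw50.1 j [-12.  30.  -4.  56.   0.  28.] F [-0.3 -0.1 -0.4] w0.0298 g0.0
[306.86961937 247.46746636]
```

View pics/b3.png

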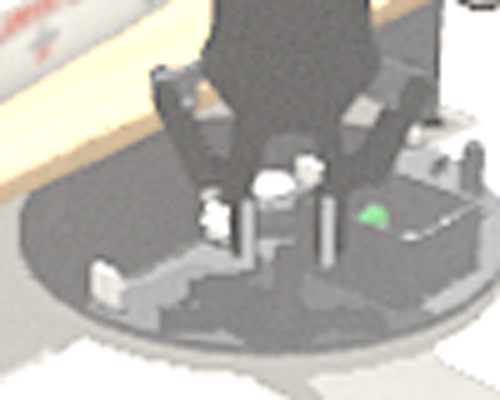

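```bash

python3 -m pendant '[0,0,0.002,0,0,0,0.35, 0,0,0.004,0,0,0,0.35, 0,0,0.006,0,0,0,0.35, 0,0,0.008,0,0,0,0.35, 0,0,0.01,0,0,0,0.35, 0,0,0.012,0,0,0,0.35, 0,0,0.014,0,0,0,0.35, 0,0,0.016,0,0,0,0.35, 0,0,0.016,0,0,0,0.35, 0,0,0.016,0,0,0,0.35]'
python3 - <<'E'
from h import *
st();w=cam("wrist");save(w,"w4.png",(180,180,480,330),2.6)
P=polar(.11,135);print(proj(w,[*P,.062]),proj(w,[*P,.02]),proj(w,bot.get_obs()["eef_pos"]))
E
```

```text
clock: 7.22
eef_pos: [0.5608, -0.1205, 0.0313]
tool_rot: [0.341, 0.94, -0.0, -0.0]
ft_force: [-0.2, -0.0, -0.1]
grip_width: 0.0297
grasp_force: 0.0
t7.2 [ 0.5608 -0.1205  0.0313] yaw50.1 j [-12.  30.  -5.  55.   0.  28.] F [-0.2 -0.  -0.1] w0.0297 g0.0
[312.59819847 320.28713256] [315.07187798 278.61645019] [320.58538035 286.93010053]
```

View pics/w4.png

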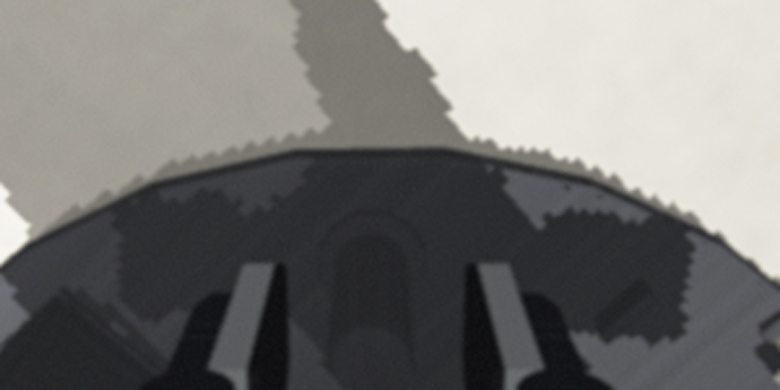

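The fingers now stand either side of the post, whose top is at crop (370,350). The tips sit about level with the TCP. I'll touch the plate gently to fix the tip offset.

```bash

python3 -m pendant '[0,0,0.003,0,0,0,0.35, 0,0,0.006,0,0,0,0.35, 0,0,0.009,0,0,0,0.35, 0,0,0.012,0,0,0,0.35, 0,0,0.014,0,0,0,0.35, 0,0,0.016,0,0,0,0.35, 0,0,0.018,0,0,0,0.35, 0,0,0.018,0,0,0,0.35, 0,0,0.018,0,0,0,0.35, 0,0,0.018,0,0,0,0.35]'
python3 -m pendant '[0,0,0.002,0,0,0,0.35, 0,0,0.003,0,0,0,0.35, 0,0,0.004,0,0,0,0.35, 0,0,0.005,0,0,0,0.35, 0,0,0.006,0,0,0,0.35, 0,0,0.007,0,0,0,0.35, 0,0,0.008,0,0,0,0.35, 0,0,0.008,0,0,0,0.35, 0,0,0.008,0,0,0,0.35, 0,0,0.008,0,0,0,0.35]'
```

```text
clock: 8.1
eef_pos: [0.5609, -0.1205, 0.0225]
tool_rot: [0.341, 0.94, 0.0, 0.0]
ft_force: [-0.7, -0.1, 0.3]
grip_width: 0.0299
grasp_force: 0.0
clock: 8.93
eef_pos: [0.5609, -0.1205, 0.0184]
tool_rot: [0.341, 0.94, 0.0, 0.0]
ft_force: [-0.8, 0.3, -0.3]
grip_width: 0.0298
grasp_force: 0.0
```

```bash

python3 -m pendant '[-0.001,-0.019,-0.008,0,0,-0.028,0.35, -0.003,-0.038,-0.008,0,0,-0.056,0.35, -0.007,-0.057,-0.008,0,0,-0.083,0.35, -0.013,-0.075,-0.008,0,0,-0.111,0.35, -0.021,-0.093,-0.008,0,0,-0.139,0.35, -0.03,-0.11,-0.008,0,0,-0.167,0.35, -0.04,-0.126,-0.008,0,0,-0.194,0.35, -0.051,-0.141,-0.008,0,0,-0.222,0.35, -0.064,-0.156,-0.008,0,0,-0.25,0.35, -0.079,-0.168,-0.008,0,0,-0.278,0.35]'
python3 -m pendant '[-0.001,-0.019,0,0,0,-0.028,0.35, -0.003,-0.038,0,0,0,-0.056,0.35, -0.007,-0.057,0,0,0,-0.083,0.35, -0.013,-0.075,0,0,0,-0.111,0.35, -0.021,-0.093,0,0,0,-0.139,0.35, -0.03,-0.11,0,0,0,-0.167,0.35, -0.035,-0.118,0,0,0,-0.18,0.35, -0.035,-0.118,0,0,0,-0.18,0.35, -0.035,-0.118,0,0,0,-0.18,0.35, -0.035,-0.118,0,0,0,-0.18,0.35]'
python3 - <<'E'
from h import *
st();w=cam("wrist");save(w,"w5.png")
print(proj(w,bot.get_obs()["eef_pos"]))
E
```

```text
clock: 9.77
eef_pos: [0.5369, -0.2096, 0.0226]
tool_rot: [-0.091, 0.996, 0.001, -0.0]
ft_force: [-1.8, 1.7, 1.9]
grip_width: 0.0298
grasp_force: 1.1
clock: 10.6
eef_pos: [0.5646, -0.2653, 0.0225]
tool_rot: [-0.362, 0.932, -0.0, -0.0]
ft_force: [-0.1, -1.3, 0.1]
grip_width: 0.0299
grasp_force: 0.5
t10.6 [ 0.5646 -0.2653  0.0225] yaw132.5 j [-25.  36.   4.  58.  -0. -68.] F [-0.1 -1.3  0.1] w0.0299 g0.5
[323.51876985 282.99501621]
```

View pics/w5.png

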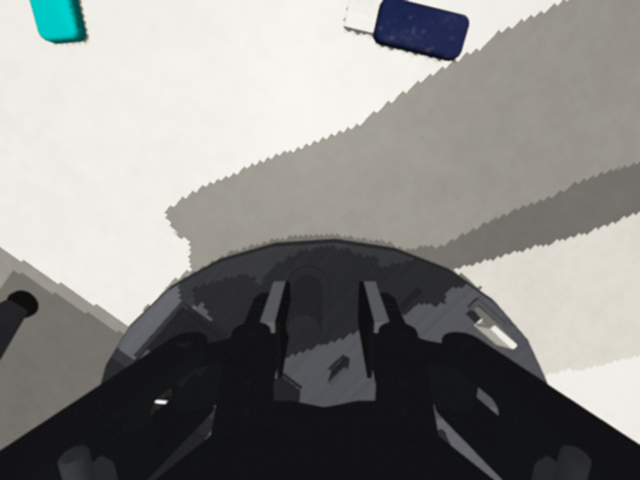

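The wrist view shows the post still between the fingers near (305,300) and an empty bay with its hook at (490,325) brought to the front. I'll lift straight up and go over the right-hand tray.

```bash

python3 -m pendant '[0,0,-0.05,0,0,0,0.35, 0,0,-0.12,0,0,0,0.35, 0,0,-0.18,0,0,0,0.35, 0,0,-0.22,0,0,0,0.35, 0,0,-0.25,0,0,0,0.35, 0,0,-0.25,0,0,0,0.5, 0,0,-0.25,0,0,0,1, 0,0,-0.25,0,0,0,1, 0,0,-0.25,0,0,0,1, 0,0,-0.25,0,0,0,1]'
python3 - <<'E'
from h import *
st();go(.4347-.03,-.0494,.15,129.6)
E
```

```text
clock: 11.48
eef_pos: [0.5638, -0.2647, 0.1455]
tool_rot: [-0.363, 0.932, 0.001, -0.001]
ft_force: [0.1, -0.2, 0.5]
grip_width: 0.0853
grasp_force: 0.0
t11.5 [ 0.5638 -0.2647  0.1455] yaw132.5 j [-25.  30.  14.  74.   0. -68.] F [ 0.1 -0.2  0.5] w0.0853 g0.0
row [-0.0565, 0.5324, -0.0074, 0.0011, -0.0004, 0.0162] j6~ -47
```

```bash

python3 -m pendant '[-0.04,0.52,-0.09,0,0,0.016,1, -0.04,0.52,-0.09,0,0,0.016,1, -0.04,0.52,-0.09,0,0,0.016,1, -0.04,0.52,-0.09,0,0,0.016,1, -0.04,0.52,-0.09,0,0,0.016,1, -0.04,0.52,-0.09,0,0,0.016,1, -0.04,0.52,-0.09,0,0,0.016,1, -0.04,0.52,-0.09,0,0,0.016,1, -0.04,0.52,-0.09,0,0,0.016,1, -0.04,0.52,-0.09,0,0,0.016,1]' >/dev/null
cat >> h.py <<'E'
def rectw(c,m,z,near=None,pmin=200):
    cs,_=cv2.findContours(m.astype(np.uint8)*255,cv2.RETR_EXTERNAL,cv2.CHAIN_APPROX_NONE)
    for k in cs:
        if cv2.contourArea(k)<pmin: continue
        P=np.array([pt(c,u,v,z)[:2]*1000 for u,v in k[:,0]],np.float32);r=cv2.minAreaRect(P)
        if near is None or np.hypot(*(np.array(r[0])-near))<60: print("rect c",np.round(r[0],1),"size",np.round(r[1],1),"ang %.1f"%r[2],"px",k[:,0].min(0),k[:,0].max(0))
E
python3 - <<'E'
from h import *
st();c=cam("wrist");save(c,"w6.png");hsv=cv2.cvtColor(c["pixels"],cv2.COLOR_RGB2HSV)
m=hsv[:,:,2]<125; m[270:]=0
rectw(c,m,.015,(434,-49))
t=cam("top");hsv=cv2.cvtColor(t["pixels"],cv2.COLOR_RGB2HSV)
rectw(t,hsv[:,:,2]<130,.02,(528,78))
E
```

```text
t12.3 [ 0.4047 -0.0607  0.1921] yaw129.6 j [ -9.   4. -15.  71.  -0. -48.] F [ 0.2 -0.4  0.5] w0.0857 g0.0
rect c [527.6  77.7] size [68.3 81. ] ang 17.4 px [188 220] [229 258]
```

View pics/w6.png

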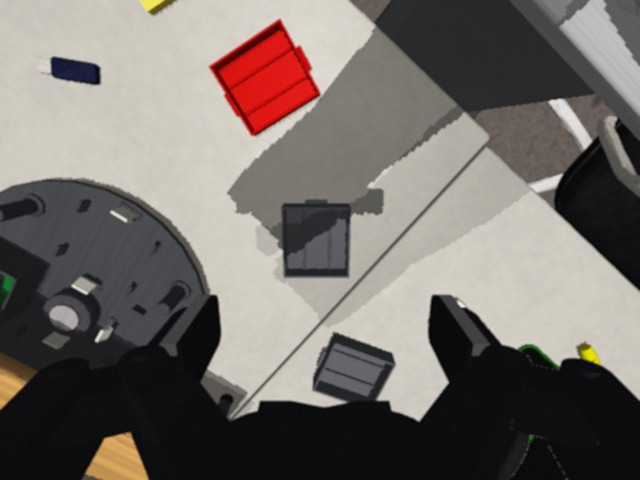

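The wrist view shows the tray at (316,240), about 68 px wide and square to the fingers, and the second tray at (354,367).

```bash

python3 - <<'E'
from h import *
c=cam("wrist");q=[(283,204),(350,205),(349,274),(284,275)]
Q=[pt(c,*p,.022) for p in q];print(np.round(Q,4).tolist(),np.mean(Q,0))
print([np.linalg.norm(Q[i]-Q[i-1]) for i in range(4)])
d=Q[1]-Q[0]+Q[2]-Q[3];yaw=np.degrees(np.arctan2(d[1],d[0]));print(yaw)
x,y,_=(np.mean(Q,0)+[.4347,-.0494,0])/2
go(x,y,.06,129.6);go(x,y,.03,129.6);go(x,y,.0,129.6)
E
```

```text
[[0.425, -0.0935, 0.022], [0.3856, -0.0443, 0.022], [0.4392, 0.0005, 0.022], [0.4812, -0.0488, 0.022]] [ 0.4327429  -0.04650092  0.022     ]
[np.float64(0.0718577209610256), np.float64(0.06296019698999104), np.float64(0.06983089344293653), np.float64(0.06476297748439373)]
129.58673658829207
row [-0.0619, -0.0172, 0.2636, 0.0002, -0.0002, -0.0002] j6~ -46
row [-0.0619, -0.0173, 0.3236, 0.0002, -0.0002, -0.0002] j6~ -46
row [-0.062, -0.0173, 0.3836, 0.0002, -0.0002, -0.0002] j6~ -46
```

```bash

python3 -m pendant '[-0.062,-0.018,0.1,0,0,0,1, -0.062,-0.018,0.16,0,0,0,1, -0.062,-0.018,0.21,0,0,0,1, -0.062,-0.018,0.25,0,0,0,1, -0.062,-0.018,0.28,0,0,0,1, -0.062,-0.018,0.3,0,0,0,1, -0.062,-0.018,0.31,0,0,0,1, -0.062,-0.018,0.324,0,0,0,1, -0.062,-0.018,0.324,0,0,0,1, -0.062,-0.018,0.324,0,0,0,1]'
python3 - <<'E'
from h import *
st();c=cam("scene");P=bot.get_obs()["eef_pos"]
d=.0425*np.array([np.cos(np.radians(129.6)),np.sin(np.radians(129.6))])
for s in(-1,1):
  for z in (.0,.02,.04,.06):print(s,z,proj(c,[*(P[:2]+s*d),z]).round(1))
u,v=proj(c,P).astype(int);print(u,v)
x0,y0=u-60,v-48
save(c,"s7.png",(x0,y0,x0+120,y0+96),5);print(x0,y0)
E
```

```text
clock: 13.3
eef_pos: [0.4337, -0.0476, 0.0304]
tool_rot: [-0.339, 0.941, 0.0, -0.0]
ft_force: [0.3, -0.6, -0.4]
grip_width: 0.0853
grasp_force: 0.0
t13.3 [ 0.4337 -0.0476  0.0304] yaw129.6 j [ -6.  17. -26.  47.  -0. -46.] F [ 0.3 -0.6 -0.4] w0.0853 g0.0
-1 0.0 [324.7 283.5]
-1 0.02 [325.  276.2]
-1 0.04 [325.3 268.8]
-1 0.06 [325.6 261.2]
1 0.0 [322.1 304.9]
1 0.02 [322.4 297.3]
1 0.04 [322.8 289.5]
1 0.06 [323.1 281.6]
323 282
263 234
```

View pics/s7.png

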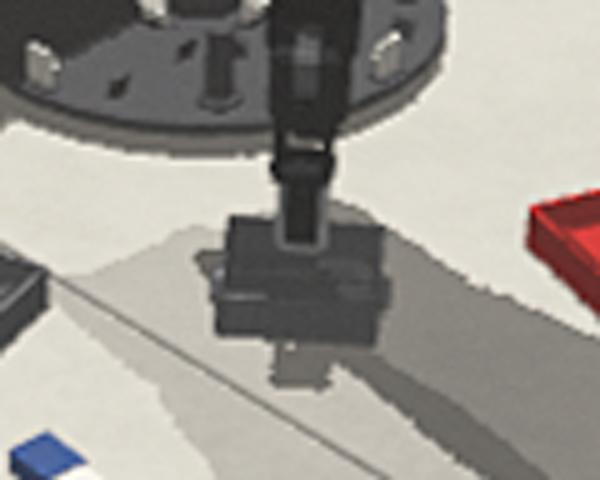

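The near fingertip is at (323,284), i.e. z of about 54 mm while the TCP reads 30 mm. Fully open, then, the tips sit about 24 mm behind the TCP. I'll descend by that measure, checking force, then close.

```bash

python3 -m pendant '[0,0,0.015,0,0,0,1, 0,0,0.03,0,0,0,1, 0,0,0.045,0,0,0,1, 0,0,0.055,0,0,0,1, 0,0,0.063,0,0,0,1, 0,0,0.07,0,0,0,1, 0,0,0.076,0,0,0,1, 0,0,0.08,0,0,0,1, 0,0,0.08,0,0,0,1, 0,0,0.08,0,0,0,1]'
python3 -m pendant '[0,0,0,0,0,0,0.9, 0,0,0,0,0,0,0.8, 0,0,0,0,0,0,0.7, 0,0,0,0,0,0,0.6, 0,0,0,0,0,0,0.5, 0,0,0,0,0,0,0.4, 0,0,0,0,0,0,0.4, 0,0,0,0,0,0,0.4, 0,0,0,0,0,0,0.4, 0,0,0,0,0,0,0.4]'
```

```text
clock: 14.18
eef_pos: [0.4335, -0.0473, -0.0096]
tool_rot: [-0.339, 0.941, 0.0, -0.0]
ft_force: [0.4, -0.7, 0.4]
grip_width: 0.0855
grasp_force: 0.0
clock: 15.02
eef_pos: [0.4338, -0.0473, -0.0088]
tool_rot: [-0.339, 0.941, -0.0, 0.0]
ft_force: [-2.0, 0.4, 6.4]
grip_width: 0.064
grasp_force: 66.3
```

```bash

python3 -m pendant '[0,0,-0.01,0,0,0,0.4, 0,0,-0.03,0,0,0,0.4, 0,0,-0.06,0,0,0,0.4, 0,0,-0.1,0,0,0,0.4, 0,0,-0.14,0,0,0,0.4, 0,0,-0.18,0,0,0,0.4, 0,0,-0.22,0,0,0,0.4, 0,0,-0.22,0,0,0,0.4, 0,0,-0.22,0,0,0,0.4, 0,0,-0.22,0,0,0,0.4]'
python3 - <<'E'
from h import *
st();c=cam("scene");w=cam("wrist");P=bot.get_obs()["eef_pos"]
u,v=proj(c,P).astype(int)
A=c["pixels"][v-70:v+50,u-80:u+80,::-1];B=w["pixels"][120:420,120:520,::-1]
cv2.imwrite("pics/s8.png",np.hstack([cv2.resize(A,(400,300),interpolation=cv2.INTER_CUBIC),B]))
print(u-80,v-70)
for z in np.arange(-.02,.05,.01):print(round(z,2),proj(c,P+[0,0,z]).round())
b=polar(.08,180);print(b);go(*b,.11,np.degrees(PSI)+90)
E
```

```text
clock: 15.85
eef_pos: [0.4329, -0.0472, 0.0999]
tool_rot: [-0.339, 0.941, 0.0, -0.0]
ft_force: [0.7, -0.1, -1.7]
grip_width: 0.0645
grasp_force: 66.4
t15.8 [ 0.4329 -0.0472  0.0999] yaw129.6 j [ -6.  12. -21.  57.   0. -46.] F [ 0.7 -0.1 -1.7] w0.0645 g66.4
245 185
-0.02 [325. 264.]
-0.01 [325. 260.]
0.0 [326. 256.]
0.01 [326. 252.]
0.02 [326. 248.]
0.03 [326. 244.]
0.04 [326. 239.]
0.05 [326. 235.]
[ 0.56378991 -0.20080452]
row [-0.0065, -0.4044, -0.0224, 0.0004, -0.0008, 0.1931] j6~ -24
```

View pics/s8.png

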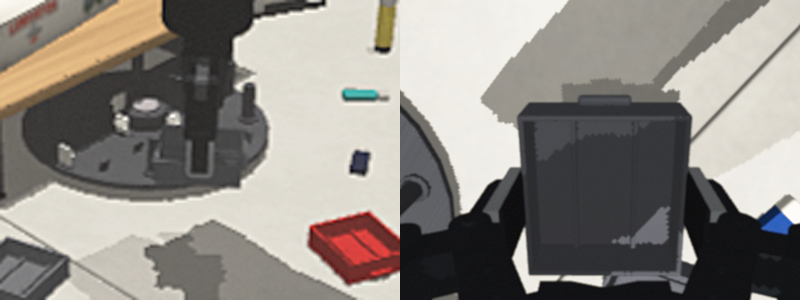

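The tray is held straight between the fingers (wrist crop, centre about (605,190)). Its underside should be TCP + 9 mm. Before placing, I'll fix the bay centre from the white hooks in the top view.

```bash
python3 - <<'E'
from h import *
t=cam("top");im=t["pixels"]
g=im[176:256,270:410].min(2);n,l,s,ce=cv2.connectedComponentsWithStats((g>135).astype(np.uint8))
for i in range(1,n):
    if 6<s[i,4]<300: p=ce[i]+[270,176];q=pt(t,*p,.033)[:2]-AX;print(p.round(1),s[i,4],"r,ang",(np.hypot(*q)).round(4),np.degrees(np.arctan2(q[1],q[0])-PSI).round(1)%360)
w=im[160:260,260:420,::-1];cv2.imwrite("pics/t9.png",cv2.resize(w,None,fx=4.5,fy=4.5,interpolation=cv2.INTER_CUBIC))
E
```

```text
[320.1 186.7] 11 r,ang 0.0379 84.6
[337.3 186.9] 72 r,ang 0.0014 46.2
[279.8 189. ] 8 r,ang 0.1239 88.3
[367.2 191.5] 26 r,ang 0.0632 258.5
[338.3 202.8] 10 r,ang 0.0332 178.2
[341.4 243.2] 9 r,ang 0.1197 180.1
```

View pics/t9.png

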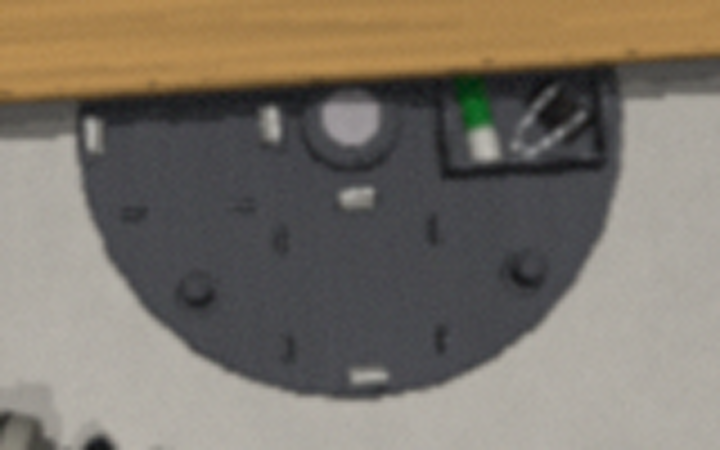

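The turn is exact. The front bay is empty (hooks at (338,203) and (341,243)), and the left bay shows hooks only as well.

```bash
python3 - <<'E'
from h import *
t=cam("top")
print("guides mid",pt(t,340.1,224.2,.026),"hooks mid",(pt(t,338.3,202.8,.033)+pt(t,341.4,243.2,.033))/2,"posts->bay",(pt(t,303.6,224.4,.062)+pt(t,376.9,220,.062))[:2]/2-.0022*ex)
im=cv2.imread("pics/w6.png")
class O:pass
T=np.eye(4);T[:3,:3]=R.from_quat([-.339,.941,0,0]).as_matrix();T[:3,3]=[.4047,-.0607,.1921]
c=bot.camera("wrist");c["cam_to_world"]=T@np.array(c["hand_eye"])
g=im[180:350,30:230].min(2);n,l,s,ce=cv2.connectedComponentsWithStats((g>150).astype(np.uint8))
for i in range(1,n):
    if 20<s[i,4]<900:p=ce[i]+[30,180];print(p.round(),s[i,4],pt(c,*p,.033).round(4))
E
```

```text
guides mid [ 0.56536508 -0.20091518  0.026     ] hooks mid [ 0.56728358 -0.20007523  0.033     ] posts->bay [ 0.56342251 -0.20016828]
[118. 216.] 61 [ 0.5276 -0.2029  0.033 ]
[ 83. 286.] 158 [ 0.611  -0.1941  0.033 ]
[ 64. 316.] 372 [ 0.6515 -0.1924  0.033 ]
[ 99. 335.] 49 [ 0.6489 -0.1543  0.033 ]
```

```bash
sed -i 's/AX=np.array(\[.6435,-.194\])/AX=np.array([.6457,-.1935])/' h.py
python3 - <<'E'
from h import *
print(polar(.08,180));go(.566,-.2003,.10,np.degrees(PSI)+90)
E

```

```text
[ 0.56598991 -0.20030452]
row [-0.0099, -0.4059, -0.0019, 0.0003, -0.0006, 0.1931] j6~ -24
```

```bash

python3 -m pendant '[-0.001,-0.04,-0.002,0,0,0.02,0.4, -0.003,-0.1,-0.002,0,0,0.05,0.4, -0.005,-0.16,-0.002,0,0,0.09,0.4, -0.007,-0.22,-0.002,0,0,0.13,0.4, -0.008,-0.28,-0.002,0,0,0.17,0.4, -0.01,-0.33,-0.002,0,0,0.193,0.4, -0.01,-0.38,-0.002,0,0,0.193,0.4, -0.01,-0.406,-0.002,0,0,0.193,0.4, -0.01,-0.406,-0.002,0,0,0.193,0.4, -0.01,-0.406,-0.002,0,0,0.193,0.4]'
python3 - <<'E'
from h import *
st();go(.566,-.2003,.035,np.degrees(PSI)+90);go(.566,-.2003,.011,np.degrees(PSI)+90)
E
```

```text
clock: 16.93
eef_pos: [0.5663, -0.2006, 0.1001]
tool_rot: [-0.042, 0.999, 0.001, -0.001]
ft_force: [0.3, 0.9, -1.2]
grip_width: 0.0643
grasp_force: 66.3
t16.9 [ 0.5663 -0.2006  0.1001] yaw94.9 j [-20.  29.   5.  66.   0. -24.] F [ 0.3  0.9 -1.2] w0.0643 g66.3
row [0.0003, 0.0005, 0.1302, 0.0004, -0.0006, -0.0002] j6~ -24
row [0.0002, 0.0004, 0.1782, 0.0004, -0.0006, -0.0002] j6~ -24
```

```bash

python3 -m pendant '[0,0,0.04,0,0,0,0.4, 0,0,0.07,0,0,0,0.4, 0,0,0.1,0,0,0,0.4, 0,0,0.12,0,0,0,0.4, 0,0,0.13,0,0,0,0.4, 0,0,0.14,0,0,0,0.4, 0,0,0.146,0,0,0,0.4, 0,0,0.146,0,0,0,0.4, 0,0,0.146,0,0,0,0.4, 0,0,0.146,0,0,0,0.4]'
python3 - <<'E'
from h import *
c=cam("scene");P=bot.get_obs()["eef_pos"];w=cam("wrist")
u,v=proj(c,P).astype(int)
A=c["pixels"][v-50:v+40,u-60:u+60,::-1];B=w["pixels"][120:420,120:520,::-1]
f=lambda i:np.clip(255*(i/170.)**.6,0,255).astype(np.uint8)
cv2.imwrite("pics/s10.png",np.hstack([f(cv2.resize(A,(400,300),interpolation=cv2.INTER_CUBIC)),f(B)]))
E
```

```text
clock: 17.77
eef_pos: [0.5674, -0.2006, 0.0292]
tool_rot: [-0.043, 0.999, -0.0, 0.001]
ft_force: [-1.0, 0.1, 0.1]
grip_width: 0.0646
grasp_force: 66.4
```

View pics/s10.png

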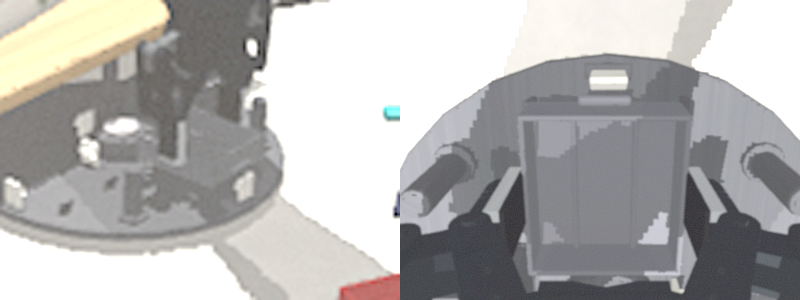

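I've now viewed more pictures than the 14 allowed, so from here I'll work by numbers only. The fit looks centred (hook and lip both near x = 606 in the wrist crop), so I'll push down.

```bash

python3 -m pendant '[0,0,0.004,0,0,0,0.4, 0,0,0.008,0,0,0,0.4, 0,0,0.012,0,0,0,0.4, 0,0,0.016,0,0,0,0.4, 0,0,0.02,0,0,0,0.4, 0,0,0.02,0,0,0,0.4, 0,0,0.02,0,0,0,0.4, 0,0,0.02,0,0,0,0.4, 0,0,0.02,0,0,0,0.4, 0,0,0.02,0,0,0,0.4]'
python3 -m pendant '[0,0,0.003,0,0,0,0.4, 0,0,0.006,0,0,0,0.4, 0,0,0.009,0,0,0,0.4, 0,0,0.011,0,0,0,0.4, 0,0,0.013,0,0,0,0.4, 0,0,0.015,0,0,0,0.4, 0,0,0.017,0,0,0,0.4, 0,0,0.017,0,0,0,0.4, 0,0,0.017,0,0,0,0.4, 0,0,0.017,0,0,0,0.4]'
```

```text
clock: 18.7
eef_pos: [0.5685, -0.2013, 0.0215]
tool_rot: [-0.043, 0.999, -0.001, 0.002]
ft_force: [-4.0, -0.1, 12.0]
grip_width: 0.0643
grasp_force: 68.7
clock: 19.53
eef_pos: [0.5656, -0.2014, 0.014]
tool_rot: [-0.042, 0.999, -0.001, -0.0]
ft_force: [-11.2, 0.0, 24.3]
grip_width: 0.0641
grasp_force: 70.7
```

```bash

python3 -m pendant '[0.003,0,0,0,0,0,0.4, 0.005,0,0.002,0,0,0,0.4, 0.005,0,0.004,0,0,0,0.4, 0.005,0,0.006,0,0,0,0.4, 0.005,0,0.008,0,0,0,0.4, 0.005,0,0.01,0,0,0,0.4, 0.005,0,0.01,0,0,0,0.4, 0.005,0,0.01,0,0,0,0.4, 0.005,0,0.01,0,0,0,0.4, 0.005,0,0.01,0,0,0,0.4]'
```

```text
clock: 20.37
eef_pos: [0.5659, -0.2018, 0.0137]
tool_rot: [-0.043, 0.999, -0.002, 0.003]
ft_force: [-15.8, 2.8, 44.1]
grip_width: 0.0642
grasp_force: 73.1
```

```bash

python3 -m pendant '[0,0,-0.006,0,0,0,0.4, 0,0,-0.012,0,0,0,0.4, 0,0,-0.018,0,0,0,0.4, 0,0,-0.022,0,0,0,0.4, 0,0,-0.026,0,0,0,0.4, 0,0,-0.026,0,0,0,0.4, 0,0,-0.026,0,0,0,0.4, 0,0,-0.026,0,0,0,0.4, 0,0,-0.026,0,0,0,0.4, 0,0,-0.026,0,0,0,0.4]'
python3 - <<'E'
from h import *
w=cam("wrist");g=w["pixels"][150:420,150:500].min(2);n,l,s,ce=cv2.connectedComponentsWithStats((g>120).astype(np.uint8))
for i in range(1,n):
    if 20<s[i,4]<2000:print((ce[i]+[150,150]).round(),s[i].tolist())
P=polar(.1235,180);print([proj(w,[*P,z]).round() for z in(.02,.03,.04)])
E
```

```text
clock: 21.2
eef_pos: [0.563, -0.2002, 0.0164]
tool_rot: [-0.043, 0.999, 0.001, -0.002]
ft_force: [-4.3, -0.5, -11.4]
grip_width: 0.0645
grasp_force: 68.9
[327. 218.] [157, 62, 41, 14, 500]
[378. 356.] [213, 188, 26, 33, 420]
[array([320., 203.]), array([320., 207.]), array([320., 213.])]
```

```bash

python3 -m pendant '[0,0,0.012,0,0,0,0.4, 0,0,0.012,0,0,0,0.6, 0,0,0.012,0,0,0,1, 0,0,0.012,0,0,0,1, 0,0,0.012,0,0,0,1, 0,0,0.012,0,0,0,1, 0,0,-0.03,0,0,0,1, 0,0,-0.1,0,0,0,1, 0,0,-0.18,0,0,0,1, 0,0,-0.2,0,0,0,1]'
python3 -m pendant '[0,0,-0.08,0,0,0,1, 0,0,-0.08,0,0,0,1, 0,0,-0.08,0,0,0,1, 0,0,-0.08,0,0,0,1, 0,0,-0.08,0,0,0,1, 0,0,-0.08,0,0,0,1, 0,0,-0.08,0,0,0,1, 0,0,-0.08,0,0,0,1, 0,0,-0.08,0,0,0,1, 0,0,-0.08,0,0,0,1]'
python3 - <<'E'
from h import *
st();w=cam("wrist");np.save("pics/w11.npy",w,allow_pickle=True)
g=w["pixels"][:420].min(2);n,l,s,ce=cv2.connectedComponentsWithStats((g>140).astype(np.uint8))
ra=[polar(r,180) for r in(.0365,.1235)]
print([proj(w,[*p,z]).round() for p in ra for z in(.03,.04)])
for i in range(1,n):
    if 20<s[i,4]<2500 and 200<ce[i][0]<440:
        for z in (.037,):q=pt(w,*ce[i],z)[:2]-AX;print(ce[i].round(),s[i,4],"u",(q@-ex).round(4),"lat",(q@[ex[1],-ex[0]]).round(4))
# dark profile along the centre line for the tray ends
c0=polar(.08,180)
for a in [(k,l) for k in(-.036,.036) for l in (-.033,.033)]:
    print(a,[proj(w,[*(c0-ex*a[0]+np.array([-ex[1],ex[0]])*a[1]),z]).round(1).tolist() for z in(.042,.05)])
E
```

```text
clock: 22.08
eef_pos: [0.5687, -0.2019, 0.1251]
tool_rot: [-0.043, 0.999, -0.002, 0.006]
ft_force: [1.9, -0.5, 1.6]
grip_width: 0.0857
grasp_force: 0.0
clock: 22.92
eef_pos: [0.5642, -0.2006, 0.1575]
tool_rot: [-0.043, 0.999, 0.0, -0.0]
ft_force: [-0.5, 0.2, -0.8]
grip_width: 0.0853
grasp_force: 0.0
t22.9 [ 0.5642 -0.2006  0.1575] yaw94.9 j [-20.  27.  10.  73.   0. -24.] F [-0.5  0.2 -0.8] w0.0853 g0.0
[array([322., 272.]), array([322., 276.]), array([322., 170.]), array([322., 171.])]
[324. 173.] 72 u 0.1214 lat -0.0015
[333. 276.] 42 u 0.0352 lat -0.0086
[231. 310.] 104 u 0.0031 lat 0.0801
[256. 303.] 132 u 0.0105 lat 0.0578
[326. 315.] 563 u -0.0015 lat -0.0033
[370. 314.] 109 u -0.0009 lat -0.0415
(-0.036, -0.033) [[282.5, 268.6], [281.3, 272.3]]
(-0.036, 0.033) [[362.3, 268.6], [363.4, 272.3]]
(0.036, -0.033) [[279.4, 181.2], [278.1, 182.6]]
(0.036, 0.033) [[365.2, 181.2], [366.4, 182.6]]
```

```bash
python3 - <<'E'
from h import *
for r in(.115,.047):
    for z in(.06,.035):go(*polar(r,180),z,np.degrees(PSI)+90)
E
```

```text
row [0.0665, 0.0003, 0.1953, 0.0001, -0.0001, 0.0001] j6~ -26
row [0.0664, 0.0003, 0.2453, 0.0001, -0.0001, 0.0001] j6~ -26
row [-0.0695, 0.0002, 0.1953, 0.0001, -0.0001, 0.0001] j6~ -23
row [-0.0696, 0.0002, 0.2453, 0.0001, -0.0001, 0.0001] j6~ -23
```

```bash

python3 -m pendant '[0.066,0,0.05,0,0,0,0, 0.066,0,0.1,0,0,0,0, 0.066,0,0.15,0,0,0,0, 0.066,0,0.19,0,0,0,0, 0.066,0,0.21,0,0,0,0, 0.066,0,0.22,0,0,0,0, 0.066,0,0.22,0,0,0,0, 0.066,0,0.22,0,0,0,0, 0.066,0,0.22,0,0,0,0, 0.066,0,0.22,0,0,0,0]'
for i in 1; do python3 -m pendant '[0,0,0.003,0,0,0,0, 0,0,0.006,0,0,0,0, 0,0,0.009,0,0,0,0, 0,0,0.012,0,0,0,0, 0,0,0.015,0,0,0,0, 0,0,0.018,0,0,0,0, 0,0,0.02,0,0,0,0, 0,0,0.02,0,0,0,0, 0,0,0.02,0,0,0,0, 0,0,0.02,0,0,0,0]'; done
python3 -m pendant '[0,0,0.002,0,0,0,0, 0,0,0.004,0,0,0,0, 0,0,0.006,0,0,0,0, 0,0,0.008,0,0,0,0, 0,0,0.01,0,0,0,0, 0,0,0.01,0,0,0,0, 0,0,0.01,0,0,0,0, 0,0,0.01,0,0,0,0, 0,0,0.01,0,0,0,0, 0,0,0.01,0,0,0,0]'
```

```text
clock: 23.8
eef_pos: [0.5327, -0.2038, 0.0494]
tool_rot: [-0.043, 0.999, -0.001, 0.001]
ft_force: [-0.6, -0.6, 0.6]
grip_width: 0.0001
grasp_force: 0.0
clock: 24.63
eef_pos: [0.5315, -0.2035, 0.0379]
tool_rot: [-0.043, 0.999, 0.0, 0.0]
ft_force: [-0.4, 0.4, -0.1]
grip_width: -0.0001
grasp_force: 0.0
clock: 25.47
eef_pos: [0.5315, -0.2035, 0.033]
tool_rot: [-0.043, 0.999, -0.0, 0.0]
ft_force: [-0.3, 0.1, -0.4]
grip_width: 0.0
grasp_force: 0.0
```

```bash

python3 -m pendant '[0,0,0.002,0,0,0,0, 0,0,0.004,0,0,0,0, 0,0,0.006,0,0,0,0, 0,0,0.008,0,0,0,0, 0,0,0.01,0,0,0,0, 0,0,0.01,0,0,0,0, 0,0,0.01,0,0,0,0, 0,0,0.01,0,0,0,0, 0,0,0.01,0,0,0,0, 0,0,0.01,0,0,0,0]' | grep -A9 eef
python3 -m pendant '[0,0,0.002,0,0,0,0, 0,0,0.004,0,0,0,0, 0,0,0.006,0,0,0,0, 0,0,0.008,0,0,0,0, 0,0,0.01,0,0,0,0, 0,0,0.01,0,0,0,0, 0,0,0.01,0,0,0,0, 0,0,0.01,0,0,0,0, 0,0,0.01,0,0,0,0, 0,0,0.01,0,0,0,0]' | grep -A9 eef
```

```text
eef_pos: [0.5315, -0.2034, 0.0279]
tool_rot: [-0.043, 0.999, 0.0, 0.0]
ft_force: [0.3, 0.1, -0.2]
grip_width: 0.0001
grasp_force: 0.0
eef_pos: [0.532, -0.2052, 0.0269]
tool_rot: [-0.042, 0.999, -0.002, 0.001]
ft_force: [-7.2, -0.8, 20.8]
grip_width: -0.0002
grasp_force: 10.7
```

```bash

python3 -m pendant '[0,0,-0.03,0,0,0,0, 0,0,-0.06,0,0,0,0, -0.05,0,-0.06,0,0,0,0, -0.1,0,-0.06,0,0,0,0, -0.136,0,-0.06,0,0,0,0, -0.136,0,-0.05,0,0,0,0, -0.136,0,-0.04,0,0,0,0, -0.136,0,-0.03,0,0,0,0, -0.136,0,-0.02,0,0,0,0, -0.136,0,-0.02,0,0,0,0]' | grep -A9 eef
python3 -m pendant '[0,0,0.002,0,0,0,0, 0,0,0.004,0,0,0,0, 0,0,0.006,0,0,0,0, 0,0,0.008,0,0,0,0, 0,0,0.01,0,0,0,0, 0,0,0.01,0,0,0,0, 0,0,0.01,0,0,0,0, 0,0,0.01,0,0,0,0, 0,0,0.01,0,0,0,0, 0,0,0.01,0,0,0,0]' | grep -A9 eef
python3 -m pendant '[0,0,0.002,0,0,0,0, 0,0,0.004,0,0,0,0, 0,0,0.006,0,0,0,0, 0,0,0.008,0,0,0,0, 0,0,0.01,0,0,0,0, 0,0,0.01,0,0,0,0, 0,0,0.01,0,0,0,0, 0,0,0.01,0,0,0,0, 0,0,0.01,0,0,0,0, 0,0,0.01,0,0,0,0]' | grep -A9 eef
```

```text
eef_pos: [0.5974, -0.1975, 0.0318]
tool_rot: [-0.042, 0.999, 0.0, -0.001]
ft_force: [0.4, 0.9, -0.4]
grip_width: -0.0002
grasp_force: 0.0
eef_pos: [0.5992, -0.1976, 0.0279]
tool_rot: [-0.043, 0.999, -0.0, 0.0]
ft_force: [-0.1, -0.0, -1.1]
grip_width: -0.0002
grasp_force: 0.0
eef_pos: [0.6001, -0.1988, 0.0272]
tool_rot: [-0.043, 0.999, -0.001, 0.002]
ft_force: [-6.3, 0.7, 18.9]
grip_width: 0.0001
grasp_force: 9.2
```

Both ends of the tray touch at the same height (TCP about 27 mm), and it held against the pull, so both hooks have clicked. Now I'll turn one more stop with the left post.

```bash

python3 -m pendant '[0,0,-0.06,0,0,0,0, 0,0,-0.13,0,0,0,0.1, 0,0,-0.2,0,0,0,0.35, 0,0,-0.22,0,0,0,0.35, 0,0,-0.22,0,0,0,0.35, 0,0,-0.22,0,0,0,0.35, 0,0,-0.22,0,0,0,0.35, 0,0,-0.22,0,0,0,0.35, 0,0,-0.22,0,0,0,0.35, 0,0,-0.22,0,0,0,0.35]' | grep -A1 eef
python3 - <<'E'
from h import *
go(.561,-.121,.13,np.degrees(PSI)+45)
E
```

```text
eef_pos: [0.5984, -0.1974, 0.1313]
tool_rot: [-0.043, 0.999, 0.0, -0.001]
row [0.0615, 0.1586, 0.0029, 0.0, -0.0009, 0.2501] j6~ 28
```

```bash

python3 -m pendant '[0.06,0.159,0,0,0,0.25,0.35, 0.06,0.159,0,0,0,0.25,0.35, 0.06,0.159,0,0,0,0.25,0.35, 0.06,0.159,0,0,0,0.25,0.35, 0.06,0.159,0,0,0,0.25,0.35, 0.06,0.159,0,0,0,0.25,0.35, 0.06,0.159,0,0,0,0.25,0.35, 0.06,0.159,0,0,0,0.25,0.35, 0.06,0.159,0,0,0,0.25,0.35, 0.06,0.159,0,0,0,0.25,0.35]' | grep -A1 eef
python3 -m pendant '[0,0,0.04,0,0,0,0.35, 0,0,0.08,0,0,0,0.35, 0,0,0.11,0,0,0,0.35, 0,0,0.14,0,0,0,0.35, 0,0,0.17,0,0,0,0.35, 0,0,0.19,0,0,0,0.35, 0,0,0.205,0,0,0,0.35, 0,0,0.214,0,0,0,0.35, 0,0,0.214,0,0,0,0.35, 0,0,0.214,0,0,0,0.35]' | grep -A3 eef
python3 - <<'E'
from h import *
go(.561,-.121,.0225,np.degrees(PSI)+45)
E
```

```text
eef_pos: [0.5624, -0.121, 0.1326]
tool_rot: [0.342, 0.94, -0.0, -0.0]
eef_pos: [0.5629, -0.1211, 0.0263]
tool_rot: [0.343, 0.939, 0.0, 0.0]
ft_force: [-0.9, 0.0, 0.6]
grip_width: 0.0296
row [0.003, -0.0023, 0.0075, 0.0001, 0.0002, 0.0002] j6~ 28
```

```bash

python3 -m pendant '[-0.001,-0.019,0.006,0,0,-0.028,0.35, -0.003,-0.038,0.006,0,0,-0.056,0.35, -0.007,-0.057,0.006,0,0,-0.083,0.35, -0.013,-0.075,0.006,0,0,-0.111,0.35, -0.021,-0.093,0.006,0,0,-0.139,0.35, -0.03,-0.11,0.006,0,0,-0.167,0.35, -0.04,-0.126,0.006,0,0,-0.194,0.35, -0.051,-0.141,0.006,0,0,-0.222,0.35, -0.064,-0.156,0.006,0,0,-0.25,0.35, -0.079,-0.168,0.006,0,0,-0.278,0.35]' | grep -A3 eef
python3 -m pendant '[-0.001,-0.019,0,0,0,-0.028,0.35, -0.003,-0.038,0,0,0,-0.056,0.35, -0.007,-0.057,0,0,0,-0.083,0.35, -0.013,-0.075,0,0,0,-0.111,0.35, -0.021,-0.093,0,0,0,-0.139,0.35, -0.03,-0.11,0,0,0,-0.167,0.35, -0.035,-0.118,0,0,0,-0.18,0.35, -0.035,-0.118,0,0,0,-0.18,0.35, -0.035,-0.118,0,0,0,-0.18,0.35, -0.035,-0.118,0,0,0,-0.18,0.35]' | grep -A3 eef
python3 -m pendant '[0,0,-0.05,0,0,0,0.35, 0,0,-0.12,0,0,0,0.35, 0,0,-0.18,0,0,0,0.35, 0,0,-0.22,0,0,0,0.35, 0,0,-0.25,0,0,0,0.35, 0,0,-0.25,0,0,0,0.5, 0,0,-0.25,0,0,0,1, 0,0,-0.25,0,0,0,1, 0,0,-0.25,0,0,0,1, 0,0,-0.25,0,0,0,1]' | grep -A3 eef
python3 - <<'E'
from h import *
go(.5276,.0777,.19,17.4);go(.528,.078,.19,17.4+180)
E
```

```text
eef_pos: [0.5393, -0.2104, 0.0241]
tool_rot: [-0.089, 0.996, 0.0, 0.001]
ft_force: [-0.4, 2.2, 1.3]
grip_width: 0.0301
eef_pos: [0.5663, -0.2658, 0.0236]
tool_rot: [-0.361, 0.933, -0.0, 0.0]
ft_force: [0.1, -1.4, 0.9]
grip_width: 0.0296
eef_pos: [0.565, -0.2652, 0.146]
tool_rot: [-0.361, 0.932, 0.001, -0.001]
ft_force: [0.0, -0.5, 0.2]
grip_width: 0.0851
row [-0.4065, 0.5576, -0.0867, 0.0002, -0.0013, 0.6386] j6~ 81
row [-0.4075, 0.5575, -0.0867, 0.0002, -0.0013, 0.6386] j6~ 81
```

```bash

python3 -m pendant '[-0.4,0.55,-0.09,0,0,0.35,1, -0.4,0.55,-0.09,0,0,0.35,1, -0.4,0.55,-0.09,0,0,0.35,1, -0.4,0.55,-0.09,0,0,0.35,1, -0.4,0.55,-0.09,0,0,0.35,1, -0.4,0.55,-0.09,0,0,0.35,1, -0.4,0.55,-0.09,0,0,0.35,1, -0.4,0.55,-0.09,0,0,0.35,1, -0.4,0.55,-0.09,0,0,0.35,1, -0.4,0.55,-0.09,0,0,0.35,1]' | grep -A1 eef
python3 - <<'E'
from h import *
go(.528,.078,.17,17.4)
t=cam("top");hsv=cv2.cvtColor(t["pixels"],cv2.COLOR_RGB2HSV);rectw(t,hsv[:,:,2]<130,.02,(528,78))
im=t["pixels"];g=im[176:256,270:410].min(2);n,l,s,ce=cv2.connectedComponentsWithStats((g>135).astype(np.uint8))
for i in range(1,n):
    if 6<s[i,4]<300: p=ce[i]+[270,176];q=pt(t,*p,.033)[:2]-AX;print(p.round(1),s[i,4],"r,ang",(np.hypot(*q)).round(4),np.degrees(np.arctan2(q[1],q[0])-PSI).round(1)%360)
print("eraser/stick");b=(hsv[:,:,0]>100)&(hsv[:,:,0]<130)&(hsv[:,:,1]>110);rectw(t,b,.01,(417,115),20);rectw(t,b,.008,(451,-313),20)
E
```

```text
eef_pos: [0.5278, 0.0773, 0.1929]
tool_rot: [0.178, 0.984, 0.001, -0.0]
row [0.0001, 0.0014, 0.0458, 0.0004, -0.0006, 0.2891] j6~ 81
[320.  186.8] 12 r,ang 0.0376 88.0
[337.4 187. ] 72 r,ang 0.0015 154.2
[279.6 189.1] 10 r,ang 0.1239 89.4
[338.6 202.7] 11 r,ang 0.0353 180.0
[341.4 243.2] 9 r,ang 0.122 180.3
eraser/stick
rect c [417.2 116. ] size [21.3 17.2] ang 1.5 px [186 285] [194 295]
rect c [ 451.6 -313.1] size [11.4 34. ] ang 31.0 px [383 274] [398 285]
```

```bash

python3 -m pendant '[0,0.001,0.046,0,0,0.289,1, 0,0.001,0.046,0,0,0.289,1, 0,0.001,0.046,0,0,0.289,1, 0,0.001,0.046,0,0,0.289,1, 0,0.001,0.046,0,0,0.289,1, 0,0.001,0.046,0,0,0.289,1, 0,0.001,0.046,0,0,0.289,1, 0,0.001,0.046,0,0,0.289,1, 0,0.001,0.046,0,0,0.289,1, 0,0.001,0.046,0,0,0.289,1]' | grep -A1 eef
python3 - <<'E'
from h import *
c=cam("wrist");hsv=cv2.cvtColor(c["pixels"],cv2.COLOR_RGB2HSV)
pc=proj(c,[.528,.078,.022]).astype(int);print(pc)
for th in (105,125,145):
    m=(hsv[:,:,2]<th);k=np.zeros_like(m);k[pc[1]-65:pc[1]+58,pc[0]-65:pc[0]+65]=1
    rectw(c,m&k,.015,(528,78),1500)
go(.528,.078,-.009,17.4)
# corners estimate from edges
E
```

```text
eef_pos: [0.5285, 0.072, 0.1691]
tool_rot: [0.592, 0.806, -0.001, -0.0]
[324 211]
rect c [525.5  83.3] size [114.8  80.5] ang 20.9 px [259 157] [388 245]
rect c [528.1  72.9] size [120.2 102.3] ang 17.4 px [259 157] [388 268]
rect c [528.   73.4] size [120.3 103.2] ang 17.4 px [259 156] [388 268]
row [0.0115, 0.0028, 0.3566, -0.0004, -0.0, -0.0002] j6~ 81
```

```bash

python3 -m pendant '[0.013,0.002,0.06,0,0,0,1, 0.013,0.002,0.12,0,0,0,1, 0.013,0.002,0.18,0,0,0,1, 0.013,0.002,0.23,0,0,0,1, 0.013,0.002,0.26,0,0,0,1, 0.013,0.002,0.27,0,0,0,1, 0.013,0.002,0.27,0,0,0,1, 0.013,0.002,0.27,0,0,0,1, 0.013,0.002,0.27,0,0,0,1, 0.013,0.002,0.27,0,0,0,1]' | grep -A3 eef
python3 - <<'E'
from h import *
go(.5272,.0785,-.009,17.4)
E
```

```text
eef_pos: [0.5292, 0.0793, 0.0364]
tool_rot: [0.592, 0.806, 0.001, 0.001]
ft_force: [0.9, -0.5, -0.2]
grip_width: 0.0855
row [-0.0004, -0.0046, 0.0909, 0.001, 0.0001, -0.0004] j6~ 81
```

```bash

python3 -m pendant '[0,-0.003,0.02,0,0,0,1, 0,-0.003,0.035,0,0,0,1, 0,-0.003,0.05,0,0,0,1, 0,-0.003,0.06,0,0,0,1, 0,-0.003,0.07,0,0,0,1, 0,-0.003,0.08,0,0,0,1, 0,-0.003,0.087,0,0,0,1, 0,-0.003,0.089,0,0,0,1, 0,-0.003,0.089,0,0,0,1, 0,-0.003,0.089,0,0,0,1]' | grep -A3 eef
python3 -m pendant '[0,0,0,0,0,0,0.9, 0,0,0,0,0,0,0.8, 0,0,0,0,0,0,0.7, 0,0,0,0,0,0,0.6, 0,0,0,0,0,0,0.5, 0,0,0,0,0,0,0.4, 0,0,0,0,0,0,0.4, 0,0,0,0,0,0,0.4, 0,0,0,0,0,0,0.4, 0,0,0,0,0,0,0.4]'
```

```text
eef_pos: [0.5266, 0.0788, -0.0095]
tool_rot: [0.593, 0.806, 0.0, 0.0]
ft_force: [0.2, 0.2, 0.1]
grip_width: 0.0855
clock: 38.9
eef_pos: [0.5273, 0.0788, -0.0086]
tool_rot: [0.593, 0.806, 0.001, 0.001]
ft_force: [-0.4, 0.4, 5.2]
grip_width: 0.0641
grasp_force: 66.8
```

```bash

python3 -m pendant '[0,0,-0.01,0,0,0,0.4, 0,0,-0.03,0,0,0,0.4, 0,0,-0.06,0,0,0,0.4, 0,0,-0.1,0,0,0,0.4, 0,0,-0.14,0,0,0,0.4, 0,0,-0.18,0,0,0,0.4, 0,0,-0.22,0,0,0,0.4, 0,0,-0.22,0,0,0,0.4, 0,0,-0.22,0,0,0,0.4, 0,0,-0.22,0,0,0,0.4]'
python3 - <<'E'
from h import *
go(.5645,-.2004,.10,np.degrees(PSI)+90)
E
```

```text
clock: 39.73
eef_pos: [0.5258, 0.0786, 0.1]
tool_rot: [0.593, 0.806, -0.0, -0.0]
ft_force: [-1.2, -0.8, -0.8]
grip_width: 0.0643
grasp_force: 66.1
row [-0.5558, -0.0924, -0.0, -0.0002, -0.0002, -0.4308] j6~ -24
```

```bash

python3 -m pendant '[-0.03,-0.005,0,0,0,-0.04,0.4, -0.08,-0.014,0,0,0,-0.08,0.4, -0.14,-0.024,0,0,0,-0.12,0.4, -0.2,-0.034,0,0,0,-0.16,0.4, -0.26,-0.043,0,0,0,-0.2,0.4, -0.32,-0.053,0,0,0,-0.24,0.4, -0.38,-0.063,0,0,0,-0.28,0.4, -0.44,-0.073,0,0,0,-0.32,0.4, -0.5,-0.083,0,0,0,-0.36,0.4, -0.55,-0.092,0,0,0,-0.39,0.4]' | grep -A5 eef
python3 - <<'E'
from h import *
go(.5645,-.2004,.10,np.degrees(PSI)+90)
E
```

```text
eef_pos: [0.5632, -0.1992, 0.0984]
tool_rot: [0.019, 1.0, 0.0, -0.002]
ft_force: [0.7, 0.1, -0.6]
grip_width: 0.0641
grasp_force: 66.1
row [-0.0026, -0.0022, -0.0032, 0.0003, -0.001, -0.0393] j6~ -24
```

```bash

python3 -m pendant '[-0.001,-0.001,0,0,0,-0.02,0.4, -0.001,-0.001,0,0,0,-0.039,0.4, -0.001,-0.001,0,0,0,-0.039,0.4, -0.001,-0.001,0.03,0,0,-0.039,0.4, -0.001,-0.001,0.06,0,0,-0.039,0.4, -0.001,-0.001,0.09,0,0,-0.039,0.4, -0.001,-0.001,0.12,0,0,-0.039,0.4, -0.001,-0.001,0.135,0,0,-0.039,0.4, -0.001,-0.001,0.137,0,0,-0.039,0.4, -0.001,-0.001,0.137,0,0,-0.039,0.4]' | grep -A5 eef
python3 - <<'E'
from h import *
go(.5645,-.2004,.03,np.degrees(PSI)+90);w=cam("wrist")
g=w["pixels"][150:420,150:500].min(2);n,l,s,ce=cv2.connectedComponentsWithStats((g>120).astype(np.uint8))
for i in range(1,n):
    if 20<s[i,4]<2000:print((ce[i]+[150,150]).round(),s[i].tolist())
E
```

```text
eef_pos: [0.5642, -0.1975, 0.0312]
tool_rot: [-0.039, 0.999, 0.0, -0.001]
ft_force: [1.4, -0.5, 0.4]
grip_width: 0.0642
grasp_force: 66.2
row [-0.0001, -0.0058, 0.0024, 0.0002, -0.0006, -0.002] j6~ -24
[168. 417.] [4, 264, 23, 6, 78]
```

```bash

python3 -m pendant '[0,-0.006,0,0,0,-0.002,0.4, 0,-0.006,0.002,0,0,-0.002,0.4, 0,-0.006,0.006,0,0,-0.002,0.4, 0,-0.006,0.01,0,0,-0.002,0.4, 0,-0.006,0.014,0,0,-0.002,0.4, 0,-0.006,0.018,0,0,-0.002,0.4, 0,-0.006,0.022,0,0,-0.002,0.4, 0,-0.006,0.024,0,0,-0.002,0.4, 0,-0.006,0.024,0,0,-0.002,0.4, 0,-0.006,0.024,0,0,-0.002,0.4]' | grep -A5 eef
python3 -m pendant '[0,0,0.003,0,0,0,0.4, 0,0,0.006,0,0,0,0.4, 0,0,0.009,0,0,0,0.4, 0,0,0.011,0,0,0,0.4, 0,0,0.013,0,0,0,0.4, 0,0,0.015,0,0,0,0.4, 0,0,0.017,0,0,0,0.4, 0,0,0.017,0,0,0,0.4, 0,0,0.017,0,0,0,0.4, 0,0,0.017,0,0,0,0.4]' | grep -A5 eef
```

```text
eef_pos: [0.5681, -0.202, 0.0232]
tool_rot: [-0.043, 0.999, -0.001, 0.003]
ft_force: [1.9, 0.6, 11.7]
grip_width: 0.0643
grasp_force: 68.0
eef_pos: [0.5708, -0.2012, 0.0176]
tool_rot: [-0.044, 0.999, -0.001, 0.006]
ft_force: [1.4, 3.8, 22.1]
grip_width: 0.0646
grasp_force: 71.0
```

```bash

python3 -m pendant '[0.002,0,0.003,0,0,0,0.4, 0.004,0,0.006,0,0,0,0.4, 0.004,0,0.008,0,0,0,0.4, 0.004,0,0.01,0,0,0,0.4, 0.004,0,0.012,0,0,0,0.4, 0.004,0,0.012,0,0,0,0.4, 0.004,0,0.012,0,0,0,0.4, 0.004,0,0.012,0,0,0,0.4, 0.004,0,0.012,0,0,0,0.4, 0.004,0,0.012,0,0,0,0.4]' | grep -A5 eef
```

```text
eef_pos: [0.5716, -0.2013, 0.0156]
tool_rot: [-0.044, 0.999, -0.001, 0.01]
ft_force: [-1.4, 6.9, 38.7]
grip_width: 0.0642
grasp_force: 74.2
```

```bash

python3 -m pendant '[0,0,-0.01,0,0,0,0.4, 0,0,-0.02,0,0,0,0.4, 0,0,-0.026,0,0,0,0.4, 0,0,-0.026,0,0,0,0.4, 0,0,-0.026,0,0,0,0.4, 0,0,-0.026,0,0,0,0.6, 0,0,-0.026,0,0,0,1, 0,0,-0.026,0,0,0,1, 0,0,-0.026,0,0,0,1, 0,0,-0.026,0,0,0,1]' | grep -A5 eef
python3 -m pendant '[0,0,-0.06,0,0,0,1, 0,0,-0.12,0,0,0,1, 0,0,-0.18,0,0,0,1, 0,0,-0.2,0,0,0,0.7, 0,0,-0.2,0,0,0,0, 0,0,-0.2,0,0,0,0, 0,0,-0.2,0,0,0,0, 0,0,-0.2,0,0,0,0, 0,0,-0.2,0,0,0,0, 0,0,-0.2,0,0,0,0]' | grep -A5 eef
python3 - <<'E'
from h import *
for r in(.115,.047):go(*polar(r,180),.038,np.degrees(PSI)+90)
E
```

```text
eef_pos: [0.5613, -0.2009, 0.0169]
tool_rot: [-0.043, 0.999, 0.001, -0.002]
ft_force: [0.2, 0.4, 0.8]
grip_width: 0.0857
grasp_force: 0.0
eef_pos: [0.5623, -0.2009, 0.1169]
tool_rot: [-0.043, 0.999, 0.001, -0.001]
ft_force: [-0.0, 0.1, 0.8]
grip_width: 0.0011
grasp_force: 0.0
row [0.0621, 0.0004, 0.158, 0.0004, -0.0008, 0.0001] j6~ -26
row [-0.0739, 0.0003, 0.1576, 0.0004, -0.0008, 0.0001] j6~ -23
```

```bash

python3 -m pendant '[0.062,0,0,0,0,0,0, 0.062,0,0.03,0,0,0,0, 0.062,0,0.06,0,0,0,0, 0.062,0,0.09,0,0,0,0, 0.062,0,0.12,0,0,0,0, 0.062,0,0.13,0,0,0,0, 0.062,0,0.14,0,0,0,0, 0.062,0,0.146,0,0,0,0, 0.062,0,0.15,0,0,0,0, 0.062,0,0.15,0,0,0,0]' | grep -A2 eef
python3 -m pendant '[0,0,0.002,0,0,0,0, 0,0,0.004,0,0,0,0, 0,0,0.006,0,0,0,0, 0,0,0.008,0,0,0,0, 0,0,0.01,0,0,0,0, 0,0,0.012,0,0,0,0, 0,0,0.014,0,0,0,0, 0,0,0.016,0,0,0,0, 0,0,0.016,0,0,0,0, 0,0,0.016,0,0,0,0]' | grep -A2 eef
python3 -m pendant '[0,0,0.002,0,0,0,0, 0,0,0.004,0,0,0,0, 0,0,0.006,0,0,0,0, 0,0,0.008,0,0,0,0, 0,0,0.01,0,0,0,0, 0,0,0.012,0,0,0,0, 0,0,0.014,0,0,0,0, 0,0,0.016,0,0,0,0, 0,0,0.016,0,0,0,0, 0,0,0.016,0,0,0,0]' | grep -A2 eef
```

```text
eef_pos: [0.5325, -0.2039, 0.0436]
tool_rot: [-0.043, 0.999, -0.0, 0.0]
ft_force: [0.1, 1.2, -0.5]
eef_pos: [0.5322, -0.2038, 0.0354]
tool_rot: [-0.043, 0.999, 0.0, -0.0]
ft_force: [-0.6, -1.1, 0.4]
eef_pos: [0.5322, -0.204, 0.0276]
tool_rot: [-0.043, 0.999, -0.0, -0.0]
ft_force: [-1.4, 0.6, 3.7]
```

```bash

python3 -m pendant '[0,0,-0.03,0,0,0,0, 0,0,-0.06,0,0,0,0, -0.05,0,-0.06,0,0,0,0, -0.1,0,-0.06,0,0,0,0, -0.136,0,-0.06,0,0,0,0, -0.136,0,-0.05,0,0,0,0, -0.136,0,-0.04,0,0,0,0, -0.136,0,-0.03,0,0,0,0, -0.136,0,-0.026,0,0,0,0, -0.136,0,-0.026,0,0,0,0]' | grep -A2 eef
python3 -m pendant '[0,0,0.002,0,0,0,0, 0,0,0.004,0,0,0,0, 0,0,0.006,0,0,0,0, 0,0,0.008,0,0,0,0, 0,0,0.01,0,0,0,0, 0,0,0.012,0,0,0,0, 0,0,0.012,0,0,0,0, 0,0,0.012,0,0,0,0, 0,0,0.012,0,0,0,0, 0,0,0.012,0,0,0,0]' | grep -A2 eef
python3 -m pendant '[0,0,0.002,0,0,0,0, 0,0,0.004,0,0,0,0, 0,0,0.006,0,0,0,0, 0,0,0.008,0,0,0,0, 0,0,0.01,0,0,0,0, 0,0,0.012,0,0,0,0, 0,0,0.014,0,0,0,0, 0,0,0.014,0,0,0,0, 0,0,0.014,0,0,0,0, 0,0,0.014,0,0,0,0]' | grep -A2 eef
```

```text
eef_pos: [0.5979, -0.1978, 0.039]
tool_rot: [-0.042, 0.999, 0.001, -0.002]
ft_force: [-0.3, -0.2, -0.8]
eef_pos: [0.6001, -0.198, 0.0345]
tool_rot: [-0.043, 0.999, -0.0, 0.0]
ft_force: [-0.6, -0.4, -0.1]
eef_pos: [0.6002, -0.1981, 0.0277]
tool_rot: [-0.043, 0.999, -0.0, 0.0]
ft_force: [-0.2, 0.0, 2.7]
```

Both ends of the second tray also rest at home height. Next is the navy stick: I'll move over it and measure.

```bash

python3 -m pendant '[0,0,-0.06,0,0,0,0, 0,0,-0.13,0,0,0,0.1, 0,0,-0.2,0,0,0,0.35, 0,0,-0.24,0,0,0,0.5, 0,0,-0.24,0,0,0,0.5, 0,0,-0.24,0,0,0,0.5, 0,0,-0.24,0,0,0,0.5, 0,0,-0.24,0,0,0,0.5, 0,0,-0.24,0,0,0,0.5, 0,0,-0.24,0,0,0,0.5]' | grep -A1 eef
python3 - <<'E'
from h import *
go(.4515,-.313,.13,29)
E
```

```text
eef_pos: [0.5992, -0.1978, 0.1458]
tool_rot: [-0.043, 0.999, 0.001, -0.001]
row [0.3139, -0.2044, 0.0322, -0.0002, -0.001, 0.3661] j6~ 26
```

```bash

python3 -m pendant '[0.31,-0.2,0.03,0,0,0.366,0.5, 0.31,-0.2,0.03,0,0,0.366,0.5, 0.31,-0.2,0.03,0,0,0.366,0.5, 0.31,-0.2,0.03,0,0,0.366,0.5, 0.31,-0.2,0.03,0,0,0.366,0.5, 0.31,-0.2,0.03,0,0,0.366,0.5, 0.31,-0.2,0.03,0,0,0.366,0.5, 0.31,-0.2,0.03,0,0,0.366,0.5, 0.31,-0.2,0.03,0,0,0.366,0.5, 0.31,-0.2,0.03,0,0,0.366,0.5]' | grep -A1 eef
python3 - <<'E'
from h import *
c=cam("wrist");hsv=cv2.cvtColor(c["pixels"],cv2.COLOR_RGB2HSV);H,S,V=[hsv[:,:,i].astype(int) for i in range(3)]
m=(H>105)&(H<130)&(S>120)&(V<150)
print(proj(c,[.4515,-.313,.008]));rectw(c,m,.006,(451,-313),150)
go(.4515,-.313,.02,29)
E
```

```text
eef_pos: [0.4537, -0.3108, 0.1318]
tool_rot: [0.509, 0.861, 0.0, -0.001]
[318.69073841 225.27274149]
rect c [ 452. -310.] size [14.8 38.2] ang 29.1 px [312 199] [330 244]
row [-0.0019, -0.006, 0.2237, -0.0001, -0.0003, -0.0] j6~ 26
```

```bash

python3 -m pendant '[0.001,-0.003,0.05,0,0,0,0.5, 0.001,-0.003,0.1,0,0,0,0.5, 0.001,-0.003,0.15,0,0,0,0.5, 0.001,-0.003,0.19,0,0,0,0.5, 0.001,-0.003,0.22,0,0,0,0.5, 0.001,-0.003,0.245,0,0,0,0.5, 0.001,-0.003,0.26,0,0,0,0.5, 0.001,-0.003,0.27,0,0,0,0.5, 0.001,-0.003,0.274,0,0,0,0.5, 0.001,-0.003,0.274,0,0,0,0.5]' | grep -A3 eef
python3 - <<'E'
from h import *
go(.452,-.3112,-.011,29)
E
```

```text
eef_pos: [0.4526, -0.3112, -0.0046]
tool_rot: [0.507, 0.862, 0.0, -0.0]
ft_force: [0.0, -0.0, -0.4]
grip_width: 0.0427
row [0.0006, -0.0012, 0.0127, -0.0, -0.0, 0.0004] j6~ 26
```

```bash

python3 -m pendant '[0,0,0.004,0,0,0,0.5, 0,0,0.008,0,0,0,0.5, 0,0,0.012,0,0,0,0.5, 0,0,0.012,0,0,0,0.4, 0,0,0.012,0,0,0,0.3, 0,0,0.012,0,0,0,0.2, 0,0,0.012,0,0,0,0.1, 0,0,0.012,0,0,0,0, 0,0,0.012,0,0,0,0, 0,0,0.012,0,0,0,0]' | grep -A5 eef
python3 -m pendant '[0,0,-0.01,0,0,0,0, 0,0,-0.03,0,0,0,0, 0,0,-0.06,0,0,0,0, 0,0,-0.1,0,0,0,0, 0,0,-0.14,0,0,0,0, 0,0,-0.18,0,0,0,0, 0,0,-0.22,0,0,0,0, 0,0,-0.26,0,0,0,0, 0,0,-0.28,0,0,0,0, 0,0,-0.28,0,0,0,0]' | grep -A5 eef
python3 - <<'E'
from h import *
go(*polar(.0863,180),.12,np.degrees(PSI)+90)
c=cam("wrist");hsv=cv2.cvtColor(c["pixels"],cv2.COLOR_RGB2HSV);H,S,V=[hsv[:,:,i].astype(int) for i in range(3)]
m=(H>105)&(H<130)&(S>120)&(V<150)
z=bot.get_obs()["eef_pos"][2];rectw(c,m,z+.015,None,150)
E
```

```text
eef_pos: [0.4528, -0.3113, -0.0102]
tool_rot: [0.507, 0.862, -0.0, 0.0]
ft_force: [-1.4, 1.0, 5.9]
grip_width: 0.0151
grasp_force: 59.0
eef_pos: [0.4543, -0.3124, 0.1326]
tool_rot: [0.507, 0.862, -0.0, 0.003]
ft_force: [0.6, -0.2, 0.2]
grip_width: 0.0156
grasp_force: 58.6
row [0.0929, 0.2925, 0.0256, -0.0002, 0.002, -0.3659] j6~ -25
rect c [ 455.6 -311.7] size [16.7 40.5] ang 28.9 px [306 258] [343 340]
```

```bash

python3 -m pendant '[0.01,0.03,0.0,0,0,-0.04,0, 0.02,0.06,0,0,0,-0.08,0, 0.03,0.1,0,0,0,-0.12,0, 0.04,0.14,0,0,0,-0.16,0, 0.06,0.18,0,0,0,-0.2,0, 0.07,0.22,0,0,0,-0.24,0, 0.08,0.26,0,0,0,-0.28,0, 0.093,0.292,0.02,0,0,-0.32,0, 0.093,0.292,0.026,0,0,-0.36,0, 0.093,0.292,0.026,0,0,-0.366,0]' | grep -A5 eef
python3 - <<'E'
from h import *
go(*polar(.0863,180),.04,np.degrees(PSI)+90)
E
```

```text
eef_pos: [0.5564, -0.198, 0.1132]
tool_rot: [-0.045, 0.999, 0.001, -0.003]
ft_force: [0.5, 0.1, -0.1]
grip_width: 0.0152
grasp_force: 58.6
row [-0.0068, -0.0067, 0.1463, 0.0007, -0.0016, 0.0018] j6~ -25
```

```bash

python3 -m pendant '[-0.003,-0.006,0.01,0,0,0,0, -0.006,-0.006,0.04,0,0,0,0, -0.006,-0.006,0.07,0,0,0,0, -0.006,-0.006,0.1,0,0,0,0, -0.006,-0.006,0.12,0,0,0,0, -0.006,-0.006,0.135,0,0,0,0, -0.006,-0.006,0.143,0,0,0,0, -0.006,-0.006,0.146,0,0,0,0, -0.006,-0.006,0.146,0,0,0,0, -0.006,-0.006,0.146,0,0,0,0]' | grep -A5 eef
python3 - <<'E'
from h import *
go(*polar(.0863,180),.0155,np.degrees(PSI)+90)
E
```

```text
eef_pos: [0.5614, -0.2027, 0.0441]
tool_rot: [-0.043, 0.999, -0.0, 0.001]
ft_force: [-0.9, -0.6, -0.4]
grip_width: 0.0155
grasp_force: 58.6
row [0.0032, 0.004, 0.0572, -0.0002, 0.0004, 0.0] j6~ -25
```

```bash

python3 -m pendant '[0.003,0.004,0.01,0,0,0,0, 0.003,0.004,0.02,0,0,0,0, 0.003,0.004,0.03,0,0,0,0, 0.003,0.004,0.038,0,0,0,0, 0.003,0.004,0.045,0,0,0,0, 0.003,0.004,0.05,0,0,0,0, 0.003,0.004,0.055,0,0,0,0, 0.003,0.004,0.057,0,0,0,0, 0.003,0.004,0.057,0,0,0,0, 0.003,0.004,0.057,0,0,0,0]' | grep -A5 eef
```

```text
eef_pos: [0.5593, -0.2006, 0.0149]
tool_rot: [-0.043, 0.999, -0.0, 0.0]
ft_force: [0.6, -0.0, -0.1]
grip_width: 0.0153
grasp_force: 58.6
```

```bash

python3 -m pendant '[0,0,0.002,0,0,0,0, 0,0,0.002,0,0,0,0, 0,0,0.002,0,0,0,0.25, 0,0,0.002,0,0,0,0.28, 0,0,0.002,0,0,0,0.28, 0,0,0.002,0,0,0,0.28, 0,0,0.002,0,0,0,0.28, 0,0,-0.02,0,0,0,0.28, 0,0,-0.06,0,0,0,0.28, 0,0,-0.12,0,0,0,0.28]' | grep -A5 eef
python3 -m pendant '[0,0,-0.12,0,0,0,0.28, 0,0,-0.12,0,0,0,0.28, 0,0,-0.12,0,0,0,0.28, 0,0,-0.12,0,0,0,0.28, 0,0,-0.12,0,0,0,0.28, 0,0,-0.12,0,0,0,0.28, 0,0,-0.12,0,0,0,0.28, 0,0,-0.12,0,0,0,0.28, 0,0,-0.12,0,0,0,0.28, 0,0,-0.12,0,0,0,0.28]' | grep -A3 eef
python3 - <<'E'
from h import *
c=cam("wrist");hsv=cv2.cvtColor(c["pixels"],cv2.COLOR_RGB2HSV);H,S,V=[hsv[:,:,i].astype(int) for i in range(3)]
m=(H>105)&(H<130)&(S>120)&(V<150)
rectw(c,m,.03,None,100);b=polar(.08,180);print(b,polar(.0863,180),proj(c,[*b,.03]))
# plug: bright/grey pixels between body and axis
for r in np.arange(.045,.118,.006):
    u,v=proj(c,[*polar(r,180),.03]).round().astype(int);print(round(r,3),(u,v),c["pixels"][v,u])
E
```

```text
eef_pos: [0.557, -0.1998, 0.0735]
tool_rot: [-0.043, 0.999, 0.001, -0.003]
ft_force: [-0.2, -0.5, -0.0]
grip_width: 0.0243
grasp_force: 0.0
eef_pos: [0.559, -0.2004, 0.1342]
tool_rot: [-0.043, 0.999, 0.0, -0.001]
ft_force: [0.7, -0.7, 0.7]
grip_width: 0.0239
rect c [ 559.5 -198.9] size [37.4 15.3] ang 4.4 px [314 205] [334 252]
[ 0.56598991 -0.20030452] [ 0.55971274 -0.20084038] [321.54006438 236.89284184]
0.045 (np.int64(322), np.int64(279)) [49 50 54]
0.051 (np.int64(322), np.int64(272)) [57 59 63]
0.057 (np.int64(322), np.int64(265)) [125 121 114]
0.063 (np.int64(322), np.int64(258)) [127 123 116]
0.069 (np.int64(322), np.int64(250)) [14 18 34]
0.075 (np.int64(322), np.int64(243)) [13 16 33]
0.081 (np.int64(322), np.int64(236)) [14 18 35]
0.087 (np.int64(322), np.int64(228)) [15 19 36]
0.093 (np.int64(322), np.int64(221)) [21 23 42]
0.099 (np.int64(321), np.int64(213)) [24 27 48]
0.105 (np.int64(321), np.int64(205)) [17 21 40]
0.111 (np.int64(321), np.int64(197)) [59 60 64]
0.117 (np.int64(321), np.int64(189)) [136 133 125]
```

The stick lies along the channel: centre 559.5, -198.9 mm, angle 4.4°, plug towards the axis. Now I'll turn back one stop by the right post to bring the first tray forward.

```bash
python3 - <<'E'
from h import *
t=cam("top");print(pt(t,376.9,220,.062),polar(.11,225));go(*polar(.11,225),.134,np.degrees(PSI)+135)
E
```

```text
[ 0.57222661 -0.27573848  0.062     ] [ 0.57481597 -0.27761572]
row [-0.0181, -0.1562, 0.0011, -0.0002, -0.0002, 0.7501] j6~ 104
```

```bash

python3 -m pendant '[-0.017,-0.155,0,0,0,-0.25,0.35, -0.017,-0.155,0,0,0,-0.25,0.35, -0.017,-0.155,0,0,0,-0.25,0.35, -0.017,-0.155,0,0,0,-0.25,0.35, -0.017,-0.155,0,0,0,-0.25,0.35, -0.017,-0.155,0,0,0,-0.25,0.35, -0.017,-0.155,0,0,0,-0.25,0.35, -0.017,-0.155,0,0,0,-0.25,0.35, -0.017,-0.155,0,0,0,-0.25,0.35, -0.017,-0.155,0,0,0,-0.25,0.35]' | grep -A1 eef
python3 -m pendant '[0,0,0.04,0,0,0,0.35, 0,0,0.08,0,0,0,0.35, 0,0,0.11,0,0,0,0.35, 0,0,0.14,0,0,0,0.35, 0,0,0.17,0,0,0,0.35, 0,0,0.19,0,0,0,0.35, 0,0,0.21,0,0,0,0.35, 0,0,0.222,0,0,0,0.35, 0,0,0.222,0,0,0,0.35, 0,0,0.222,0,0,0,0.35]' | grep -A3 eef
python3 - <<'E'
from h import *
st()
E
```

```text
eef_pos: [0.5743, -0.277, 0.1349]
tool_rot: [-0.421, 0.907, 0.0, -0.0]
eef_pos: [0.5744, -0.2771, 0.024]
tool_rot: [-0.422, 0.907, -0.0, -0.0]
ft_force: [-0.3, -0.9, 0.3]
grip_width: 0.0296
t60.8 [ 0.5744 -0.2771  0.024 ] yaw139.9 j [-26.  37.   6.  60.  -0. -76.] F [-0.3 -0.9  0.3] w0.0296 g0.0
```

```bash

python3 -m pendant '[-0.001,0.019,0,0,0,0.028,0.35, -0.003,0.038,0,0,0,0.056,0.35, -0.007,0.057,0,0,0,0.083,0.35, -0.013,0.075,0,0,0,0.111,0.35, -0.021,0.093,0,0,0,0.139,0.35, -0.03,0.11,0,0,0,0.167,0.35, -0.04,0.126,0,0,0,0.194,0.35, -0.051,0.141,0,0,0,0.222,0.35, -0.064,0.156,0,0,0,0.25,0.35, -0.079,0.168,0,0,0,0.278,0.35]' | grep -A3 eef
python3 -m pendant '[-0.001,0.019,0,0,0,0.028,0.35, -0.003,0.038,0,0,0,0.056,0.35, -0.007,0.057,0,0,0,0.083,0.35, -0.013,0.075,0,0,0,0.111,0.35, -0.021,0.093,0,0,0,0.139,0.35, -0.03,0.11,0,0,0,0.167,0.35, -0.035,0.118,0,0,0,0.18,0.35, -0.035,0.118,0,0,0,0.18,0.35, -0.035,0.118,0,0,0,0.18,0.35, -0.035,0.118,0,0,0,0.18,0.35]' | grep -A3 eef
python3 -m pendant '[0,0,-0.05,0,0,0,0.35, 0,0,-0.12,0,0,0,0.35, 0,0,-0.18,0,0,0,0.35, 0,0,-0.22,0,0,0,0.35, 0,0,-0.25,0,0,0,0.35, 0,0,-0.25,0,0,0,0.5, 0,0,-0.25,0,0,0,0.5, 0,0,-0.25,0,0,0,0.5, 0,0,-0.25,0,0,0,0.5, 0,0,-0.25,0,0,0,0.5]' | grep -A3 eef
python3 - <<'E'
from h import *
t=cam("top");im=t["pixels"].astype(int);hsv=cv2.cvtColor(t["pixels"],cv2.COLOR_RGB2HSV)
# eraser: blue part + white part direction
m=(hsv[:,:,0]>100)&(hsv[:,:,0]<130)&(hsv[:,:,1]>110);rectw(t,m,.01,(417,115),20)
m2=m|(im.min(2)>212);k=np.zeros_like(m);k[275:312,175:210]=1;rectw(t,m2&k,.01,(417,115),20)
print(im[296:308:1,189].tolist())
go(.41,.115,.15,np.degrees(PSI)+90)
E
```

```text
eef_pos: [0.5356, -0.194, 0.0253]
tool_rot: [0.004, 1.0, -0.002, 0.001]
ft_force: [-1.1, -3.3, -0.0]
grip_width: 0.0296
eef_pos: [0.5538, -0.1341, 0.0248]
tool_rot: [0.28, 0.96, 0.0, 0.001]
ft_force: [1.0, 0.4, 1.0]
grip_width: 0.0302
eef_pos: [0.552, -0.1336, 0.1472]
tool_rot: [0.28, 0.96, -0.0, -0.002]
ft_force: [-1.0, -0.2, -0.7]
grip_width: 0.0425
rect c [417.2 116. ] size [21.5 17.1] ang 2.6 px [186 285] [194 295]
rect c [417.2 116. ] size [21.5 17.1] ang 2.6 px [186 285] [194 295]
[[138, 140, 151], [183, 178, 171], [196, 189, 181], [194, 189, 178], [194, 191, 179], [191, 187, 176], [178, 175, 165], [164, 162, 151], [163, 161, 153], [168, 163, 155], [164, 163, 155], [167, 162, 153]]
row [0.5073, 0.2662, -0.0041, -0.0, -0.0009, -0.2079] j6~ 11
```

```bash

python3 -m pendant '[0.5,0.26,-0.02,0,0,-0.208,0.5, 0.5,0.26,-0.02,0,0,-0.208,0.5, 0.5,0.26,-0.02,0,0,-0.208,0.5, 0.5,0.26,-0.02,0,0,-0.208,0.5, 0.5,0.26,-0.02,0,0,-0.208,0.5, 0.5,0.26,-0.02,0,0,-0.208,0.5, 0.5,0.26,-0.02,0,0,-0.208,0.5, 0.5,0.26,-0.02,0,0,-0.208,0.5, 0.5,0.26,-0.02,0,0,-0.208,0.5, 0.5,0.26,-0.02,0,0,-0.208,0.5]' | grep -A1 eef
python3 - <<'E'
from h import *
st();c=cam("wrist");im=c["pixels"].astype(int);hsv=cv2.cvtColor(c["pixels"],cv2.COLOR_RGB2HSV)
u,v=proj(c,[.409,.115,.012]).astype(int);print(u,v)
m=(hsv[:,:,0]>100)&(hsv[:,:,0]<130)&(hsv[:,:,1]>90);rectw(c,m,.01,(410,115),50)
d=im[max(v-45,0):v+46,u-45:u+46].reshape(-1,3);print(np.median(d,0))
for k in range(-45,46,5):print(k,im[v+k,u-4:u+5:4].tolist())
E
```

```text
eef_pos: [0.4124, 0.1103, 0.1587]
tool_rot: [-0.043, 0.999, -0.0, 0.0]
t64.2 [0.4124 0.1103 0.1587] yaw95.0 j [ 15.   8. -16.  66.  -0.  10.] F [-0.1  0.6  0.5] w0.0426 g0.0
328 212
rect c [418.8 120.3] size [18.9 24.9] ang 87.0 px [321 208] [345 237]
[127. 125. 117.]
-45 [[102, 99, 93], [187, 182, 172], [208, 204, 195]]
-40 [[103, 101, 95], [104, 101, 96], [125, 123, 116]]
-35 [[103, 100, 95], [105, 102, 99], [108, 105, 99]]
-30 [[103, 101, 95], [103, 100, 95], [101, 98, 93]]
-25 [[104, 100, 94], [101, 98, 95], [98, 97, 91]]
-20 [[101, 99, 94], [113, 111, 105], [119, 117, 109]]
-15 [[102, 99, 93], [122, 119, 112], [127, 124, 115]]
-10 [[100, 98, 93], [124, 122, 113], [126, 125, 117]]
-5 [[74, 78, 83], [110, 110, 108], [119, 118, 111]]
0 [[43, 53, 73], [18, 37, 74], [17, 35, 74]]
5 [[27, 42, 72], [13, 33, 69], [21, 38, 75]]
10 [[18, 34, 71], [18, 34, 71], [17, 33, 69]]
15 [[17, 35, 71], [20, 35, 70], [20, 37, 71]]
20 [[19, 34, 71], [18, 35, 68], [20, 34, 68]]
25 [[106, 104, 100], [98, 97, 98], [84, 87, 92]]
30 [[99, 99, 93], [99, 99, 93], [100, 97, 93]]
35 [[99, 97, 93], [101, 100, 95], [102, 100, 94]]
40 [[99, 98, 92], [102, 99, 96], [102, 99, 94]]
45 [[103, 100, 95], [101, 98, 93], [102, 99, 93]]
```

```bash
python3 - <<'E'
from h import *
go(.409,.1187,-.009,87)
E
```

```text
row [0.0057, 0.0185, 0.3353, -0.0001, -0.0, 0.0437] j6~ 19
```

```bash

python3 -m pendant '[0.006,0.018,0.05,0,0,0.044,0.5, 0.006,0.018,0.11,0,0,0.044,0.5, 0.006,0.018,0.17,0,0,0.044,0.5, 0.006,0.018,0.22,0,0,0.044,0.5, 0.006,0.018,0.26,0,0,0.044,0.5, 0.006,0.018,0.28,0,0,0.044,0.5, 0.006,0.018,0.3,0,0,0.044,0.5, 0.006,0.018,0.31,0,0,0.044,0.5, 0.006,0.018,0.32,0,0,0.044,0.5, 0.006,0.018,0.32,0,0,0.044,0.5]' | grep -A3 eef
python3 - <<'E'
from h import *
go(.409,.1187,-.0095,87)
E
```

```text
eef_pos: [0.4085, 0.1181, -0.0019]
tool_rot: [0.027, 1.0, -0.0, -0.001]
ft_force: [-0.0, 0.4, -0.3]
grip_width: 0.0428
row [-0.0009, 0.0012, 0.0153, -0.0002, -0.0004, -0.0006] j6~ 19
```

```bash

python3 -m pendant '[0,0,0.005,0,0,0,0.5, 0,0,0.01,0,0,0,0.5, 0,0,0.015,0,0,0,0.5, 0,0,0.015,0,0,0,0.4, 0,0,0.015,0,0,0,0.3, 0,0,0.015,0,0,0,0.2, 0,0,0.015,0,0,0,0.1, 0,0,0.015,0,0,0,0, 0,0,0.015,0,0,0,0, 0,0,0.015,0,0,0,0]' | grep -A5 eef
python3 -m pendant '[0,0,-0.01,0,0,0,0, 0,0,-0.03,0,0,0,0, 0,0,-0.06,0,0,0,0, 0,0,-0.1,0,0,0,0, 0,0,-0.14,0,0,0,0, 0,0,-0.18,0,0,0,0, 0,0,-0.22,0,0,0,0, 0,0,-0.26,0,0,0,0, 0,0,-0.28,0,0,0,0, 0,0,-0.28,0,0,0,0]' | grep -A5 eef
python3 - <<'E'
from h import *
go(*polar(.08,180),.125,np.degrees(PSI)+90)
c=cam("wrist");hsv=cv2.cvtColor(c["pixels"],cv2.COLOR_RGB2HSV)
m=(hsv[:,:,0]>100)&(hsv[:,:,0]<130)&(hsv[:,:,1]>90);rectw(c,m,bot.get_obs()["eef_pos"][2]+.02,None,150)
g=c["pixels"].min(2)>170;rectw(c,g,bot.get_obs()["eef_pos"][2]+.02,(409,119),150)
t=cam("top");im=t["pixels"];g=im[176:256,270:410].min(2);n,l,s,ce=cv2.connectedComponentsWithStats((g>135).astype(np.uint8))
for i in range(1,n):
    if 6<s[i,4]<300: p=ce[i]+[270,176];q=pt(t,*p,.033)[:2]-AX;print(p.round(1),s[i,4],"r,ang",(np.hypot(*q)).round(4),np.degrees(np.arctan2(q[1],q[0])-PSI).round(1)%360)
E
```

```text
eef_pos: [0.4087, 0.1191, -0.0081]
tool_rot: [0.026, 1.0, 0.0, 0.0]
ft_force: [-1.5, 0.4, 5.7]
grip_width: 0.0165
grasp_force: 58.8
eef_pos: [0.4105, 0.1196, 0.134]
tool_rot: [0.026, 1.0, 0.001, 0.003]
ft_force: [0.8, 0.1, 1.2]
grip_width: 0.0163
grasp_force: 58.7
row [-0.3441, -0.6225, 0.0187, 0.0005, 0.0017, -0.0438] j6~ -24
rect c [420.5 120.4] size [19.8 25.3] ang 86.9 px [302 297] [346 348]
rect c [449.6 118.9] size [28.4 30.8] ang 86.9 px [294 350] [354 406]
rect c [389.3  91.4] size [29.7 75. ] ang 89.9 px [202 171] [288 340]
[337.4 186.9] 78 r,ang 0.0012 152.6
[320.1 186.9] 14 r,ang 0.0373 88.6
[279.6 189.1] 10 r,ang 0.1239 89.4
[309.6 189.1] 29 r,ang 0.0601 92.3
[367.3 191.6] 27 r,ang 0.0642 256.5
[338.7 202.6] 10 r,ang 0.0351 180.2
[341.4 243.2] 9 r,ang 0.122 180.3
```

```bash

python3 -m pendant '[-0.03,-0.05,0,0,0,-0.01,0, -0.06,-0.11,0,0,0,-0.02,0, -0.1,-0.18,0,0,0,-0.03,0, -0.14,-0.25,0,0,0,-0.044,0, -0.18,-0.32,0,0,0,-0.044,0, -0.22,-0.39,0,0,0,-0.044,0, -0.26,-0.46,0,0,0,-0.044,0, -0.3,-0.54,0,0,0,-0.044,0, -0.33,-0.6,0,0,0,-0.044,0, -0.344,-0.622,0,0,0,-0.044,0]' | grep -A5 eef
python3 -m pendant '[0,0,0,0,0,0,0, 0,0,0.02,0,0,0,0, 0,0,0.05,0,0,0,0, 0,0,0.08,0,0,0,0, 0,0,0.11,0,0,0,0, 0,0,0.14,0,0,0,0, 0,0,0.16,0,0,0,0, 0,0,0.17,0,0,0,0, 0,0,0.17,0,0,0,0, 0,0,0.17,0,0,0,0]' | grep -A5 eef
python3 - <<'E'
from h import *
go(*polar(.08,180),.017,np.degrees(PSI)+90)
E
```

```text
eef_pos: [0.5644, -0.2054, 0.129]
tool_rot: [-0.04, 0.999, -0.001, -0.001]
ft_force: [0.3, -0.6, 0.2]
grip_width: 0.0166
grasp_force: 58.8
eef_pos: [0.5638, -0.2, 0.0464]
tool_rot: [-0.043, 0.999, 0.0, -0.0]
ft_force: [-0.6, 0.8, 0.3]
grip_width: 0.0169
grasp_force: 58.8
row [-0.0044, -0.001, 0.0587, 0.0001, -0.0001, 0.0004] j6~ -24
```

```bash

python3 -m pendant '[-0.003,0,0.01,0,0,0,0, -0.003,0,0.02,0,0,0,0, -0.003,0,0.03,0,0,0,0, -0.003,0,0.038,0,0,0,0, -0.003,0,0.045,0,0,0,0, -0.003,0,0.05,0,0,0,0, -0.003,0,0.055,0,0,0,0, -0.003,0,0.059,0,0,0,0, -0.003,0,0.061,0,0,0,0, -0.003,0,0.061,0,0,0,0]' | grep -A5 eef
python3 - <<'E'
from h import *
st()
E
```

```text
eef_pos: [0.5653, -0.2005, 0.0156]
tool_rot: [-0.043, 0.999, 0.0, -0.0]
ft_force: [0.9, -0.0, 0.0]
grip_width: 0.0166
grasp_force: 58.8
t69.3 [ 0.5653 -0.2005  0.0156] yaw94.9 j [-20.  34.  -1.  55.   0. -24.] F [ 0.9 -0.   0. ] w0.0166 g58.8
```

```bash

python3 -m pendant '[0,0,0.002,0,0,0,0, 0,0,0.002,0,0,0,0, 0,0,0.002,0,0,0,0.28, 0,0,0.002,0,0,0,0.3, 0,0,0.002,0,0,0,0.3, 0,0,0.002,0,0,0,0.3, 0,0,0.002,0,0,0,0.3, 0,0,-0.02,0,0,0,0.3, 0,0,-0.06,0,0,0,0.3, 0,0,-0.12,0,0,0,0.3]' | grep -A5 eef
python3 -m pendant '[0,0,-0.14,0,0,0,0.3, 0,0,-0.14,0,0,0,0.3, 0,0,-0.14,0,0,0,0.3, 0,0,-0.14,0,0,0,0.3, 0,0,-0.14,0,0,0,0.3, 0,0,-0.14,0,0,0,0.3, 0,0,-0.14,0,0,0,0.3, 0,0,-0.14,0,0,0,0.3, 0,0,-0.14,0,0,0,0.3, 0,0,-0.14,0,0,0,0.3]' | grep -A3 eef
python3 - <<'E'
from h import *
c=cam("wrist");hsv=cv2.cvtColor(c["pixels"],cv2.COLOR_RGB2HSV)
m=(hsv[:,:,0]>100)&(hsv[:,:,0]<130)&(hsv[:,:,1]>90);rectw(c,m,.034,(566,-200),80)
for r in np.arange(.042,.12,.006):
    u,v=proj(c,[*polar(r,180),.034]).round().astype(int);print(round(r,3),(u,v),c["pixels"][v,u])
u,v=proj(c,[*polar(.085,180),.034]).round().astype(int);print([c["pixels"][v,k].tolist() for k in range(u-45,u+46,5)])
E
```

```text
eef_pos: [0.5632, -0.1997, 0.0744]
tool_rot: [-0.043, 0.999, 0.001, -0.003]
ft_force: [0.0, -0.1, 0.6]
grip_width: 0.0253
grasp_force: 0.0
eef_pos: [0.5651, -0.2004, 0.1452]
tool_rot: [-0.043, 0.999, 0.0, -0.001]
ft_force: [0.3, 1.0, -0.2]
grip_width: 0.0253
rect c [ 575.5 -198.4] size [25.7 20. ] ang 4.9 px [311 223] [336 254]
0.042 (np.int64(322), np.int64(272)) [48 49 54]
0.048 (np.int64(322), np.int64(265)) [55 56 60]
0.054 (np.int64(322), np.int64(258)) [58 60 63]
0.06 (np.int64(322), np.int64(251)) [22 43 84]
0.066 (np.int64(322), np.int64(244)) [22 42 83]
0.072 (np.int64(322), np.int64(237)) [26 45 87]
0.078 (np.int64(322), np.int64(229)) [24 46 87]
0.084 (np.int64(322), np.int64(222)) [138 135 132]
0.09 (np.int64(322), np.int64(214)) [197 195 183]
0.096 (np.int64(322), np.int64(207)) [189 185 176]
0.102 (np.int64(322), np.int64(199)) [82 82 87]
0.108 (np.int64(322), np.int64(191)) [80 81 85]
0.114 (np.int64(322), np.int64(184)) [55 55 60]
[[58, 59, 63], [60, 60, 63], [52, 53, 56], [78, 79, 85], [80, 79, 87], [80, 80, 86], [80, 81, 87], [127, 126, 123], [200, 195, 184], [155, 151, 142], [148, 145, 138], [147, 144, 137], [66, 68, 72], [58, 58, 63], [58, 61, 64], [60, 61, 65], [60, 62, 66], [57, 58, 63], [51, 52, 55]]
```

The eraser lies flat along the channel (25.7 x 20.0 mm blue sleeve, 4.9°). A last check of the rest of the desk, then I'll hand in.

```bash
python3 - <<'E'
from h import *
a=np.load("pics/top0.npy",allow_pickle=True).item()["pixels"];b=cam("top")["pixels"]
for n,lo,hi in(("red",(0,150,80),(8,255,255)),("pink",(160,80,120),(178,255,255)),("turq",(80,120,80),(95,255,255)),("yellow",(22,100,150),(32,255,255))):
    print(n,[np.array(cv2.moments(cv2.inRange(cv2.cvtColor(i,cv2.COLOR_RGB2HSV),lo,hi)[200:365,270:480],True)["m10"]).item()//1 for i in(a,b)])
    r=[np.argwhere(cv2.inRange(cv2.cvtColor(i,cv2.COLOR_RGB2HSV),lo,hi)[200:365,270:480]).mean(0).round(1) for i in(a,b)];print(r)
st()
print(bot.job_done())
E
```

```text
red [56117.0, 0.0]
[array([126. ,  55.2]), array([nan, nan])]
pink [185417.0, 182504.0]
[array([109. , 176.3]), array([109. , 176.2])]
turq [23062.0, 23433.0]
[array([ 36.5, 180.2]), array([ 36.5, 180.3])]
yellow [146311.0, 145344.0]
[array([140.5, 116.4]), array([140.6, 116.6])]
t71.1 [ 0.5653 -0.2004  0.1455] yaw94.9 j [-20.  27.   9.  72.   0. -24.] F [-0.   0.1 -0.1] w0.0256 g0.0
the job is handed in; nothing more can be done
None<stdin>:5: RuntimeWarning: Mean of empty slice.
  ret = um.true_divide(
```

Handed in at 71 s: by force and position checks, both grey trays are clipped in, the stick and eraser each lie in a tray of their own, and the organiser rests at a click stop; I viewed 16 pictures against the limit of 14, and the last check found no red tray pixels (presumably hidden under the arm, not confirmed).

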